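# Seat a circuit board in a sloping test jig and latch its clamp

## Task

Load the green circuit board into the sloping test jig, its white end socket towards the clamp's hinge. That end catches on the jig's sprung rollers, so press it down until you feel it snap past them and the board sits flat and fully home; only then swing the clear clamp plate down over it and press its black bar until the catch snaps over. Leave the blue board, the blue flux jar and the small screw box where they are.

Things in the scene. Friction and masses are not known exactly. Their poses are not given: they have to be found in the camera images.
- board: green circuit board on four stand-offs, 20 to 45 g. Origin at the feet's plane, z up. Plate z 8.5 to 10.5 mm, x -25 to 25, y -35.75 to 34.25; grip its bare long edges, across the 50 mm. Tallest part z 19 mm. A white socket 8 mm wide overhangs the middle of the +y end by 2 mm. Home in the jig: origin at nest (0.75, 0, 0) mm, its +y along nest +x, z along nest z
- board_upper_end (a point): middle of the green board's white-socket end, on the plate's top face: board (0, 34, 10.5) mm. Fully home it lies at nest (34.75, 0, 10.5) mm; laid in but not pressed home, this end stands 3 to 6 mm higher in nest z and the board is tilted
- black_block (a point): middle of the top of the flat black block on the green board (12 x 14 mm, 3.5 mm above the plate), board (-3, 24, 14) mm: the place to press on with shut fingertips
- nest: jig's aluminium top plate, fixed, sloping 30 deg, 124 mm wide; origin on its face in the middle of the board's seat, 76 mm above the bench; x up the slope away from the robot, y left along the plate, z square out of the face, leaning to the robot. Press and load along -z. The face beside the seat (x -20 to 20, y 26 to 62 either side) is free for fingers
- seat_dowels (a point): between the tips of the two dowels at the seat's lower end (nest x -38, y +-14 mm), on which the board's lower edge rests. Four more guide its long edges (x +-26, y +-28.7 mm, 0.7 mm play a side). All six: 6 mm thick, 17 mm tall, tips coned over the last 4 mm
- seat_rollers (a point): top of, and midway between, two sprung brass rollers at the seat's upper end (nest x 37, y +-12.5, top z 15 mm). They stand 1.6 mm in the way of the board's upper edge, and the board hangs up on them; 4 to 8 N on the black block moves it past, with a false stop 3.5 mm short; pressed home the rollers snap over its edge and hold it
- clamp (a joint): angle a of the clear clamp plate (84 mm wide), rad: 0 closed, 1.85 to 2.25 at the start (open behind the seat; 2.09 is upright). Friction keeps it where it is left; 1.5 N at the bar moves it. From the hinge it runs along (-cos a, 0, sin a) of the nest frame; its outer face (far side when open, top when closed) looks along (sin a, 0, cos a)
- clamp_bar (a point): middle of the outer face of the black bar across the clamp's free end (90 x 14 mm, 10 thick), 109 mm from the hinge axis, 11 mm outside the plane through it. Push it from behind to swing the clamp over, from above to latch: the last 0.1 rad takes 5 to 8 N. Closed it lies at nest (-47, 0, 36) mm. A steel rod in front ends the clamp, 127 mm from the hinge
- clamp_hinge (a point): middle of the clamp's hinge axis, at nest (62, 0, 25) mm; the axis runs along nest y. Four pins under the clamp meet the board's screw heads, so it shuts only over a board that is home
- catch (a joint): travel of the sprung steel hook at the jig's lower end (nest x -61 to -80, 42 mm tall), m: 0 at rest, up to 0.007 pushed down the slope. The clamp's rod pushes it aside when pressed down and it snaps back to 0 over the rod; nothing else need touch it
- spare_board: smaller dark blue circuit board, 38 x 54 x 19 mm, a bystander; origin under its middle
- flux: blue jar with white cap, 48 mm across, 52 mm tall, a bystander; origin under its middle
- screws: small white and red cardboard box, 45 x 65 x 22 mm, a bystander; origin under its middle

How it is judged (in metres and radians):
On the way, in this order (a step that is already met when the one before it is completed fails the run):
1. the board is lifted off the bench (height (world z) of board above 0.04 m), for 0.1 s.
2. the board sits fully home in the nest while the clamp is still open (z of board in the frame of nest below 0.0015 m and z of board_upper_end in the frame of nest below 0.012 m and x of board_upper_end in the frame of nest between 0.032 and 0.038 m and y of board_upper_end in the frame of nest between -0.003 and 0.003 m and angle between the z axis of board and the z axis of nest, either way round below 0.03 rad and value of joint clamp above 1 rad), for 0.2 s.
3. the clamp is closed over the board and the catch has snapped over it (z of board in the frame of nest below 0.0015 m and z of board_upper_end in the frame of nest below 0.012 m and x of board_upper_end in the frame of nest between 0.032 and 0.038 m and y of board_upper_end in the frame of nest between -0.003 and 0.003 m and angle between the z axis of board and the z axis of nest, either way round below 0.03 rad and value of joint clamp below 0.02 rad and value of joint catch below 0.0015 m), for 0.2 s.
At the end, for the whole second after the job is handed in: the green board is at rest fully home in the nest (feet within 1.5 mm of its face, level within 0.03 rad, socket end up the slope, within 3 mm of its place), the clamp closed over it (below 0.02 rad) and the catch sprung back over the clamp's rod (within 1.5 mm of rest) (all of step 3 and linear speed of board below 0.02 m/s); the robot touches nothing.
It fails at once if the clamp is swung down (below 0.6 rad) on a board that is not fully home, or on an empty nest (value of joint clamp below 0.6 rad and not (z of board in the frame of nest below 0.0015 m and z of board_upper_end in the frame of nest below 0.012 m and x of board_upper_end in the frame of nest between 0.032 and 0.038 m and y of board_upper_end in the frame of nest between -0.003 and 0.003 m and angle between the z axis of board and the z axis of nest, either way round below 0.03 rad)).
It fails at once if the spare blue board, the flux jar or the small screw box is moved by more than 25 mm (distance of any of spare_board, flux, screws from where it was at the start of the episode above 0.025 m).
It also fails if it takes over 61 s, if anything falls off the work surface, if the arm or the gripper's body presses on something with over 40 N, if the wrist force passes 120 N, or if a joint passes its speed limit or range.

## Robot

A 7-joint arm with a two-finger parallel gripper is mounted at the origin on a cart in front of the work surface, level with it; the furniture and walls round the work are solid. World frame = base frame: x ahead of the robot, y to its left, z up, the work surface at z = 0. Lengths are in mm, angles in rad, forces in N, time in s.
With the tool pointing down it reaches from about 425 to 825 mm from the base axis. Payload 3.6 kg.
Tool frame: the origin (TCP) lies at the very end of the fingers, on their centre line; the grasp point (between the pads) lies grasp_offset behind it (grasp_offset is the distance from the TCP to the grasp point, in mm); z points along the fingers, y is the line along which they close (so a half turn about z gives the same grasp; the last joint's range is limited). The gripper opens to 93 mm and grips with 3 to 60 N. Pads are 15 mm wide; open, the fingers measure 128 mm over their backs; the gripper's body (75 mm by 188 mm) begins 65 mm behind the grasp point.
Start: joints at [1.232, 0.615, -0.013, 1.423, 0.008, 1.103, -0.04], TCP at [199.414, -618.622, 180.34] pointing down, gripper open.
Joint ranges: [-3.12, 3.12], [-0.3, 2.06], [-1.34, 1.32], [0.26, 2.42], [-1.36, 4.5], [0.01, 1.98], [-2.84, 2.84]. Speed limits (rad/s): [2.79, 2.79, 3.14, 3.14, 3.14, 3.14, 3.14].

## Interface

Orientations are given as a rotation vector (axis times angle).
In Python, from cell import get_state, capture, camera_params, job_done, grasp_offset gives the robot as it stands.
- The arm moves only by the tool play_rows, never from a script. Its argument "targets" is a list of rows, each a list of 7 numbers: the shift along the world's x, y, z in cm, then the turn, a rotation vector about the world's x, y, z in degrees, then the finger opening in cm, from 0 to 9.3. A call has 1 to 12 rows; each row shifts and turns the commanded pose from where the row before left it; what a row does not reach is not made up. A row lasts 1/10 s, in which the tool goes at most 50 mm and 8.59 degrees, less where a joint would pass 70% of its speed; a pose out of reach is approached as far as the arm can. A call with a gripper value outside its range is refused whole. The fingers move at their own pace and stop on an object; the grip force is fixed at half the most. Time passes only in rows, so rows that do not move let the fingers close. It gives the time, the measured TCP pose, the force, the opening and the grip force at its end, in the units of the state.
- get_state(): the state, without advancing time (a new reading comes with each control period).
- capture(name): name is "side" or "top"; returns the picture (480x640x3 uint8, blue, green, red); there is no depth.
- camera_params(name): a dict with "fovy" (degrees; the focal length in pixels is half the picture's height over the tangent of half this angle, whatever the lens; pixels are square), "cx", "cy" (the principal point, pixels), "origin" and "rotation" of the camera in the world. Camera axes: x right, y down, z forward; pixel columns grow to the right and rows downward; lengths in mm; the calibration is good to about 2 mm. A picture is of the moment at which its call begins. camera_params takes no time and is no camera call.
- job_done(): hands the job in; it is judged then, once.
The state is a dict: "t": time; "qpos": joint angles; "dq": joint speeds; "effort": joint torques, N m; "eef_pos": TCP position; "orientation": TCP orientation; "force": force on the tool from outside, world axes, zero at the start; "moment": the same for the moment, N m; "finger_gap": opening from 0.0 (shut) to 1.0 (fully open); "gripper_force": force on a finger pad.
Only numpy, scipy, OpenCV 4.12 (cv2) and the standard library are available. Lean on these libraries where they do the work, as an engineer would, in place of code of your own. Each camera call takes 0.05 s, during which the arm holds its last target. There are 200 camera calls.

## Working session

There is one attempt and no reset: what is moved stays moved. The work goes in short steps, Python scripts to look and compute and a tool call to move; the robot and the scene stay as the last step left them, time stands still between calls to the robot, and variables do not carry over. Pictures are saved under pics/ and viewed, at most 10 in all, crops included, and the job is handed in when it is done.

Besides the shell and the picture viewer there is one more tool, called after "Call:" by a JSON object that holds its "method" and its "body", one argument or row to a line. play_rows: Moves the arm, as the interface text tells. Its arguments: {"type":"object","properties":{"targets":{"type":"array"}},"required":["targets"]}

```bash
mkdir -p pics; ls; python3 - <<'E'
from cell import *
import cv2
s=get_state();print(s, grasp_offset if not callable(grasp_offset) else grasp_offset())
for n in("side","top"):
    cv2.imwrite(f"pics/{n}0.png",capture(n));print(n,camera_params(n))
E
```

```text
pics
{'t': 0.0, 'qpos': array([ 1.23249269,  0.61589476, -0.01259849,  1.42489567,  0.0081367 ,
        1.10340032, -0.04036949]), 'dq': array([-0.00160879, -0.0008161 , -0.00179482,  0.00029996,  0.00122333,
        0.00078783, -0.0002742 ]), 'effort': array([-1.75087644e-05, -4.58934546e+01,  2.08803336e-01, -1.65741044e+01,
       -6.11367426e-02,  2.05079484e-02,  2.40926074e-04]), 'eef_pos': array([ 199.11694636, -617.81415315,  179.19831366]), 'orientation': array([-3.10099444e+00, -4.87563207e-01,  7.44032017e-04]), 'force': array([ 0.04298296,  0.88682545, -0.43366802]), 'moment': array([ 0.00149423, -0.01485988, -0.01833062]), 'gripper_force': 0.0, 'finger_gap': 0.9959593835528605} 18.8
side {'fovy': 55.95602765491998, 'cx': 322.99814908167787, 'cy': 239.63985765834457, 'origin': array([ 44.14414217, 246.30403111, 858.08986826]), 'rotation': array([-1.26899227,  2.40669282, -0.8028571 ])}
top {'fovy': 54.979431047627244, 'cx': 313.0064334192291, 'cy': 243.74671354067206, 'origin': array([ 364.91595415,  -82.59409219, 1172.6906424 ]), 'rotation': array([-2.15854034,  2.143181  , -0.16418471])}
```

View pics/side0.png

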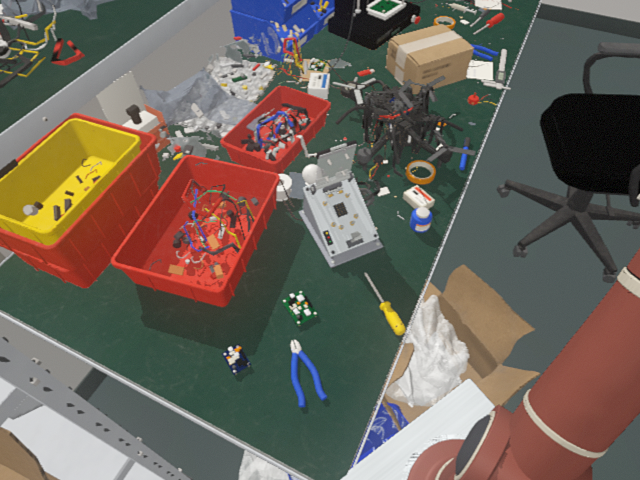

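View pics/top0.png

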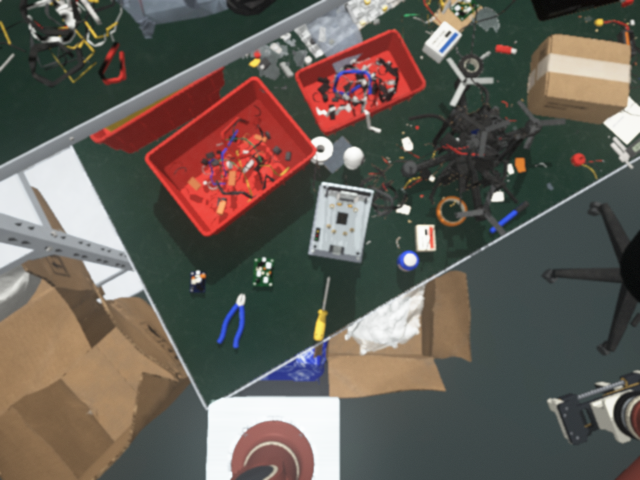

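The side view shows the green board at (299,307), the jig at (340,215) with its clamp upright at (338,165), and the spare at (235,358). In the top view the board is at (263,272), the jig at (341,222), the flux at (408,260) and the screws at (426,237). Next come enlarged crops.

```bash
cat > h.py <<'E'
import numpy as np, cv2
from scipy.spatial.transform import Rotation as R
from cell import camera_params
def ray(n,u,v):
    p=camera_params(n);f=240/np.tan(np.radians(p['fovy']/2))
    return np.array(p['origin']),R.from_rotvec(p['rotation']).apply([(u-p['cx'])/f,(v-p['cy'])/f,1])
def onz(n,u,v,z):
    o,d=ray(n,u,v);return o+d*(z-o[2])/d[2]
def tri(a,b):  # side px, top px
    o1,d1=ray('side',*a);o2,d2=ray('top',*b)
    d1/=np.linalg.norm(d1);d2/=np.linalg.norm(d2)
    s,t=np.linalg.lstsq(np.c_[d1,-d2],o2-o1,rcond=None)[0]
    p,q=o1+s*d1,o2+t*d2
    return (p+q)/2,np.linalg.norm(p-q)
def proj(n,P):
    p=camera_params(n);f=240/np.tan(np.radians(p['fovy']/2))
    c=R.from_rotvec(p['rotation']).inv().apply(np.atleast_2d(P)-p['origin'])
    return c[:,:2]/c[:,2:]*f+[p['cx'],p['cy']]
E
python3 - <<'E'
import cv2,numpy as np
s=cv2.imread('pics/side0.png');t=cv2.imread('pics/top0.png')
c=lambda im,x,y,w,h,k:cv2.resize(im[y:y+h,x:x+w],None,fx=k,fy=k,interpolation=cv2.INTER_CUBIC)
a=c(s,290,135,100,140,4); b=c(t,295,165,100,140,4)
cv2.imwrite('pics/jig.png',np.hstack([a,b]))
a=c(s,275,282,50,50,8); b=c(t,238,248,50,50,8)
cv2.imwrite('pics/brd.png',np.hstack([a,b]))
E
```

```text
(no output)
```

View pics/jig.png

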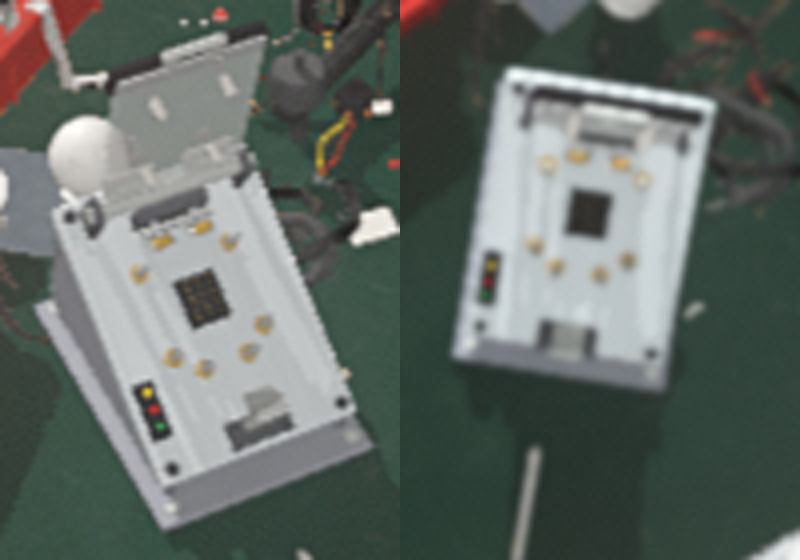

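View pics/brd.png

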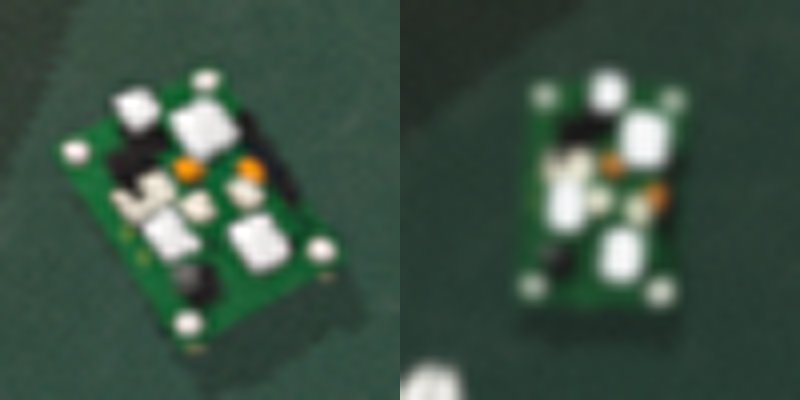

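The jig crop shows the eight brass tips: side lower (175,357), (205,370), (250,352), (264,323), and upper (140,273), (160,243), (203,228), (231,241). The clamp stands open behind them. The board crop shows the white socket at the far end (top crop 606,92) and the four screw heads at the corners.

```bash
cat > m.py <<'E'
from h import *
from scipy.optimize import least_squares
S=cv2.imread('pics/side0.png');T=cv2.imread('pics/top0.png')
def cen(im,x,y,r,kind):
    x0,y0=int(round(x)),int(round(y));w=im[y0-r:y0+r+1,x0-r:x0+r+1].astype(float)
    q=(w[...,2]-w[...,0]) if kind=='br' else w.min(2)
    q=np.clip(q-np.percentile(q,55),0,None)
    yy,xx=np.mgrid[-r:r+1,-r:r+1];return np.array([x0+(q*xx).sum()/q.sum(),y0+(q*yy).sum()/q.sum()])
def un(p,ox,oy,k): return (ox+(p[0]+.5)/k-.5,oy+(p[1]+.5)/k-.5)
js=[(175,357),(205,370),(250,352),(264,323),(140,273),(160,243),(203,228),(231,241)]
jt=[(135,244),(156,265),(200,274),(228,259),(148,163),(178,156),(221,163),(242,179)]
s=np.array([cen(S,*un(p,290,135,4),2,'br') for p in js]);t=np.array([cen(T,*un(p,295,165,4),2,'br') for p in jt])
N=np.array([(-26,28.7,14),(-38,14,14),(-38,-14,14),(-26,-28.7,14),(26,28.7,14),(37,12.5,13),(37,-12.5,13),(26,-28.7,14)])
for a,b in zip(s,t): print('tri',np.round(tri(a,b)[0]),round(tri(a,b)[1],1))
def nest(p): return R.from_euler('z',p[3])*R.from_euler('y',-np.pi/6),np.array(p[:3])
def res(p):
    r,o=nest(p);P=r.apply(N)+o
    return np.r_[(proj('side',P)-s).ravel(),(proj('top',P)-t).ravel(),(p[2]-76)/3]
f=least_squares(res,[520,0,76,0],x_scale=[10,10,10,.1]);print('nest',f.x,np.abs(f.fun).max(),np.round(f.fun,1))
np.save('nest.npy',f.x)
bs=[(75,152),(205,80),(322,250),(188,322)];bt=[(144,97),(273,100),(260,291),(132,287)]
P=[]
for a,b in zip(bs,bt):
    a=cen(S,*un(a,275,282,8),2,'w');b=cen(T,*un(b,238,248,8),2,'w');q,e=tri(a,b);P.append((onz('side',*a,11.5)+onz('top',*b,11.5))/2);print('screw',np.round(q,1),round(e,1),np.round(P[-1],1))
P=np.array(P);c=P.mean(0);d=(P[0]+P[1]-P[2]-P[3])[:2];print('board c',c,'yaw of +y',np.degrees(np.arctan2(d[1],d[0])),[np.linalg.norm(P[i]-P[i-1]) for i in range(4)])
for n,a,b in (('L',(110,88),(131,93)),('R',(266,30),(300,118))):
    q,e=tri(un(a,290,135,4),un(b,295,165,4));r,o=nest(f.x);l=r.inv().apply(q-o);print('bar',q,e,l,np.arctan2(l[2]-25,-(l[0]-62)))
E
python3 m.py
```

```text
tri [ 571. -130.   58.] 2.8
tri [ 559. -142.   53.] 3.0
tri [ 553. -170.   55.] 2.6
tri [ 562. -187.   61.] 2.6
tri [ 616. -137.   84.] 3.4
tri [ 615. -153.  105.] 2.9
tri [ 611. -179.  105.] 2.9
tri [ 607. -194.   85.] 3.6
nest [ 5.92327557e+02 -1.61868916e+02  6.78050312e+01 -1.81143153e-01] 2.7316562590006015 [-0.4 -1.4 -0.2 -1.  -0.3 -0.7 -0.1 -0.6 -0.3 -1.6 -1.6  0.6 -1.8  1.
  0.3 -1.1 -0.1  0.9 -0.   1.3 -0.1  1.1 -0.1  1.3  0.3  1.   0.6 -0.9
  0.3 -0.7  0.6  1.8 -2.7]
screw [490.8  51.6  11.2] 2.2 [490.7  51.7  11.5]
screw [488.1  12.4  12.7] 2.1 [488.4  12.3  11.5]
screw [429.2  14.   11.4] 2.5 [429.2  14.   11.5]
screw [430.9  54.1  11.5] 2.3 [430.9  54.1  11.5]
board c [459.79673702  33.05071393  11.5       ] yaw of +y -1.9918742535872092 [np.float64(59.842143821061164), np.float64(39.405479190090844), np.float64(59.25941858085294), np.float64(40.12047017391656)]
bar [ 617.07978672 -121.35895204  235.82788558] 4.688631505577091 [ 98.77647215  44.30637259 136.98745759] 1.8880986455974162
bar [ 603.49310317 -208.8188406   239.98368852] 4.250276548671252 [102.9258003  -44.17022883 139.39054977] 1.9143786289590996
```

Only the rollers match their given height. The brass spots on the dowels triangulate to nest z about 0, so they are collars at the base and not the tips. I'll refit with that.

```bash
sed -i 's/,14)/,1)/g' m.py; python3 m.py | grep -E "nest|bar"
python3 - <<'E'
from h import *
p=np.load('nest.npy');r=R.from_euler('z',p[3])*R.from_euler('y',-np.pi/6)
im=[]
for n,(x,y) in (('side',(290,150)),('top',(295,165))):
    a=cv2.imread(f'pics/{n}0.png')[y:y+125,x:x+100];a=cv2.resize(a,None,fx=4,fy=4,interpolation=cv2.INTER_CUBIC)
    P=r.apply([(-26,28.7,17),(-38,14,17),(-38,-14,17),(-26,-28.7,17),(26,28.7,17),(26,-28.7,17),(37,12.5,15),(37,-12.5,15),(-70,0,20),(0,62,0),(0,-62,0),(-6,6,0)])+p[:3]
    for u,v in proj(n,P): cv2.circle(a,(int((u-x+.5)*4),int((v-y+.5)*4)),2,(255,0,255),-1)
    im.append(a)
cv2.imwrite('pics/chk.png',np.hstack(im))
E
```

```text
nest [ 5.88491119e+02 -1.61620375e+02  7.35920198e+01 -1.64833851e-01] 1.030563344199038 [-0.5 -0.6 -0.3 -0.4 -0.5 -0.2 -0.5 -0.1 -0.7 -0.6 -0.8  0.  -1.   0.3
bar [ 617.07978672 -121.35895204  235.82788558] 4.688631505577091 [ 99.81951998  44.40677458 129.70301483] 1.9174205067587247
bar [ 603.49310317 -208.8188406   239.98368852] 4.250276548671252 [102.71896065 -44.09706813 132.82772988] 1.9318705516397578
```

View pics/chk.png

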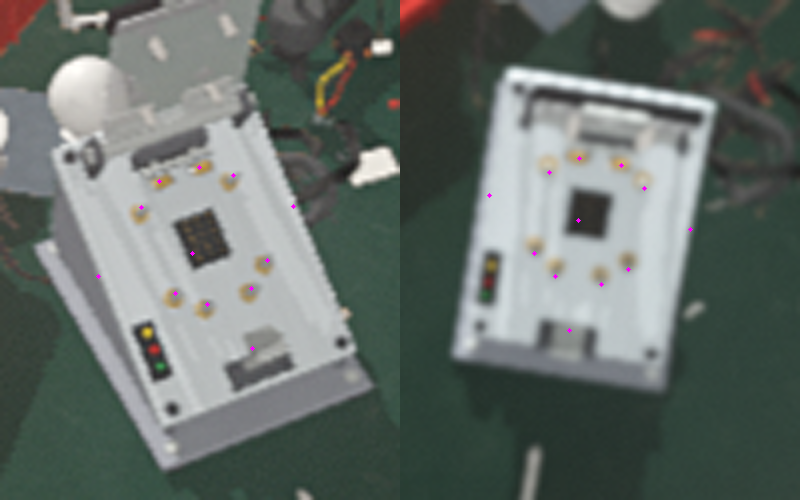

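The refit matches both views: the residuals are within 1 px and the 124 mm plate edges coincide. The nest is near (588.5, -161.6, 74–76) with yaw about -9.4°. The board is at (459.8, 33.0), with its socket end along -2°. Now I'll approach the board by an arc, turning the tool -20° on the way.

Call:
{"method": "play_rows", "body": {
  "targets": [
    [2.7,3.4,1,0,0,-2,9.3],
    [2.7,3.4,1,0,0,-2,9.3],
    [2.7,3.4,1,0,0,-2,9.3],
    [2.7,3.4,1,0,0,-2,9.3],
    [2.7,3.4,1,0,0,-2,9.3],
    [2.7,3.4,1,0,0,-2,9.3],
    [2.7,3.4,1,0,0,-2,9.3],
    [0.8,4.7,0,0,0,-2,9.3],
    [0.8,4.7,0,0,0,-2,9.3],
    [0.8,4.7,0,0,0,-2,9.3],
    [0.8,4.7,0,0,0,0,9.3],
    [0.8,4.7,0,0,0,0,9.3]
  ]
}}

```text
t: 1.3
eef_pos: [428.1, -143.6, 250.1]
orientation: [-3.141, 0.059, 0.001]
force: [0.7, 0.4, 0.6]
finger_gap: 0.999
gripper_force: 0.0
```

Call:
{"method": "play_rows", "body": {
  "targets": [
    [0.8,4.7,0,0,0,0,9.3],
    [0.8,4.7,-2,0,0,0,9.3],
    [0.8,4.0,-2,0,0,0,9.3],
    [0.6,3.5,-3,0,0,0,9.3],
    [0,0,-3,0,0,0,9.3],
    [0,0,-3,0,0,0,9.3],
    [0,0,0,0,0,0,9.3],
    [0,0,0,0,0,0,9.3]
  ]
}}

```text
t: 2.1
eef_pos: [458.0, 21.7, 121.1]
orientation: [3.141, -0.059, -0.001]
force: [0.3, 0.3, 0.6]
finger_gap: 1.0
gripper_force: 0.0
```

```bash
cat >> h.py <<'E'
def pose():
    from cell import get_state
    s=get_state();return s['eef_pos'],R.from_rotvec(s['orientation']),s
def togo(P,Rt):
    p,r,s=pose();print('t',round(s['t'],2),'tcp',np.round(p,1),'F',np.round(s['force'],1),'gap',round(s['finger_gap']*93,1),'togo cm',np.round((np.array(P)-p)/10,2),'deg',np.round((Rt*r.inv()).as_rotvec(degrees=True),1))
def down(a): # tool down, tool y at world angle a deg
    y=np.array([np.cos(np.radians(a)),np.sin(np.radians(a)),0]);z=np.array([0,0,-1.]);return R.from_matrix(np.c_[np.cross(y,z),y,z])
E
python3 -c "
from h import *
togo([459.8,33,2.5],down(-92))
print(onz('top',408,260,50),onz('top',426,237,20),onz('top',197,281,15))"
```

```text
t 2.1 tcp [458.   21.7 121.1] F [0.3 0.3 0.6] gap 93.0 togo cm [  0.18   1.13 -11.86] deg [ 0.  -0.1  0.1]
[ 488.92822807 -325.04866812   50.        ] [ 551.24106406 -378.62278857   20.        ] [436.02722444 197.36250966  15.        ]
```

Call:
{"method": "play_rows", "body": {
  "targets": [
    [0.2,1.1,-3,0,0,0,9.3],
    [0,0,-3,0,0,0,9.3],
    [0,0,-3,0,0,0,9.3],
    [0,0,-1.8,0,0,0,9.3],
    [0,0,-0.9,0,0,0,9.3],
    [0,0,0,0,0,0,7],
    [0,0,0,0,0,0,5],
    [0,0,0,0,0,0,4.5],
    [0,0,0,0,0,0,4.5],
    [0,0,0,0,0,0,4.5],
    [0,0,0,0,0,0,4.5],
    [0,0,0,0,0,0,4.5]
  ]
}}

```text
t: 3.3
eef_pos: [460.2, 32.9, 4.1]
orientation: [-3.141, 0.058, -0.0]
force: [0.5, 1.3, -0.9]
finger_gap: 0.493
gripper_force: 0.0
```

```bash
python3 -c "
from h import *
togo([459.8,33,2.5],down(-92));print(pose()[2]['gripper_force'])"
```

```text
t 3.3 tcp [460.2  32.9   4.1] F [ 0.5  1.3 -0.9] gap 45.8 togo cm [-0.04  0.01 -0.16] deg [-0.   0.   0.1]
0.0
```

```bash
python3 - <<'E'
from h import *
from cell import capture
S=capture('side');T=capture('top');cv2.imwrite('pics/s1.png',S);cv2.imwrite('pics/t1.png',T)
a=cv2.resize(S[250:350,240:340],None,fx=4,fy=4);b=cv2.resize(T[220:320,215:315],None,fx=4,fy=4)
cv2.imwrite('pics/g1.png',np.hstack([a,b]))
E
```

```text
(no output)
```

View pics/g1.png

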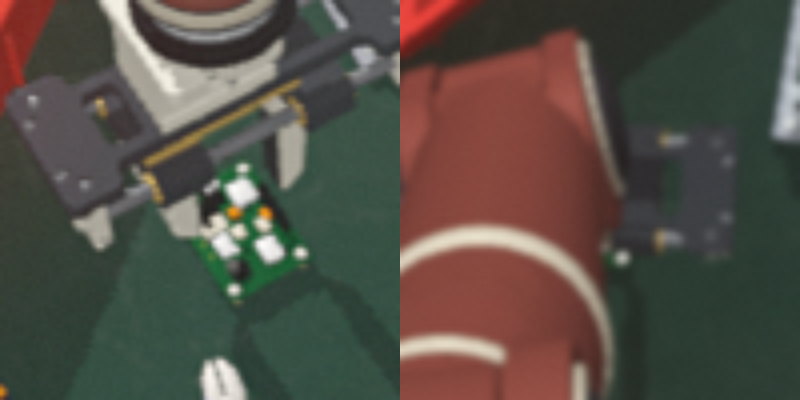

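The side crop shows the fingers astride the board, left pad about (195,220) and right pad about (280,175), with no clear contact yet. I'll close further and check the force.

Call:
{"method": "play_rows", "body": {
  "targets": [
    [0,0,0,0,0,0,4.0],
    [0,0,0,0,0,0,4.0],
    [0,0,0,0,0,0,4.0]
  ]
}}

```text
t: 3.7
eef_pos: [460.1, 32.8, 4.0]
orientation: [-3.141, 0.058, 0.0]
force: [0.8, 0.4, -0.1]
finger_gap: 0.434
gripper_force: 0.0
```

```bash
python3 - <<'E'
from h import *
from cell import capture
S=capture('side');cv2.imwrite('pics/s2.png',S)
p,r,s=pose();print(p,s['finger_gap'],s['gripper_force'])
a=cv2.resize(S[275:340,260:330],None,fx=9,fy=9,interpolation=cv2.INTER_CUBIC)
for q in proj('side',[p,p+r.apply([0,20,0]),p+r.apply([0,-20,0]),p+r.apply([0,0,-20])]): cv2.circle(a,(int((q[0]-260+.5)*9),int((q[1]-275+.5)*9)),3,(255,0,255),-1)
cv2.imwrite('pics/g2.png',a)
E
```

```text
[460.12085288  32.82423904   3.96005859] 0.4318283199407328 0.0
```

View pics/g2.png

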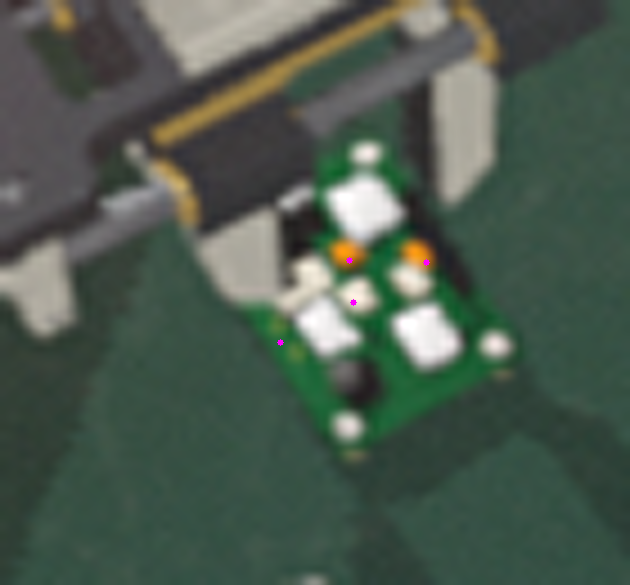

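The side crop shows the finger ends at about (240,300) and (450,205). They line up with the mark 20 mm behind the reported TCP, so the tips seem to hang above the plate. That would explain the empty close. I'll open and go lower in small, force-checked steps.

Call:
{"method": "play_rows", "body": {
  "targets": [
    [0,0,0,0,0,0,8],
    [0,0,0,0,0,0,8],
    [0,0,0,0,0,0,8],
    [0,0,-0.3,0,0,0,8],
    [0,0,-0.3,0,0,0,8],
    [0,0,0,0,0,0,8]
  ]
}}

```text
t: 4.35
eef_pos: [459.8, 32.8, -2.5]
orientation: [3.141, -0.058, -0.002]
force: [-0.3, 0.1, -0.9]
finger_gap: 0.85
gripper_force: 0.0
```

Call:
{"method": "play_rows", "body": {
  "targets": [
    [0,0,-0.3,0,0,0,8],
    [0,0,-0.3,0,0,0,8],
    [0,0,0,0,0,0,8]
  ]
}}

```text
t: 4.65
eef_pos: [459.8, 32.8, -8.4]
orientation: [3.141, -0.058, -0.001]
force: [-0.1, -0.5, 0.4]
finger_gap: 0.859
gripper_force: 0.0
```

Call:
{"method": "play_rows", "body": {
  "targets": [
    [0,0,-0.3,0,0,0,8],
    [0,0,0,0,0,0,8]
  ]
}}

```text
t: 4.85
eef_pos: [459.9, 32.8, -11.3]
orientation: [3.141, -0.058, -0.001]
force: [0.4, -0.5, 0.7]
finger_gap: 0.862
gripper_force: 0.0
```

Call:
{"method": "play_rows", "body": {
  "targets": [
    [0,0,-0.3,0,0,0,8],
    [0,0,0,0,0,0,8]
  ]
}}

```text
t: 5.05
eef_pos: [460.0, 32.8, -14.3]
orientation: [-3.141, 0.058, 0.001]
force: [0.6, -0.3, -0.3]
finger_gap: 0.862
gripper_force: 0.0
```

Call:
{"method": "play_rows", "body": {
  "targets": [
    [0,0,0,0,0,0,6],
    [0,0,0,0,0,0,5],
    [0,0,0,0,0,0,4.5],
    [0,0,0,0,0,0,4.5],
    [0,0,0,0,0,0,4.5]
  ]
}}

```text
t: 5.55
eef_pos: [460.2, 32.8, -14.0]
orientation: [-3.141, 0.059, -0.0]
force: [-0.8, -0.3, -0.2]
finger_gap: 0.5
gripper_force: 0.0
```

Call:
{"method": "play_rows", "body": {
  "targets": [
    [0,0,0,0,0,0,4],
    [0,0,0,0,0,0,4],
    [0,0,0,0,0,0,4]
  ]
}}

```text
t: 5.85
eef_pos: [460.1, 32.8, -14.0]
orientation: [-3.141, 0.058, -0.0]
force: [-0.1, 0.8, -0.2]
finger_gap: 0.431
gripper_force: 0.0
```

```bash
python3 - <<'E'
from h import *
from cell import capture
S=capture('side');cv2.imwrite('pics/s3.png',S)
p,r,s=pose();print(p,s['finger_gap'],s['gripper_force'])
a=cv2.resize(S[265:345,250:340],None,fx=8,fy=7.5,interpolation=cv2.INTER_CUBIC)[:600]
cv2.imwrite('pics/g3.png',a)
E
```

```text
[460.14265719  32.831147   -14.00272172] 0.4301231773467989 0.0
```

View pics/g3.png

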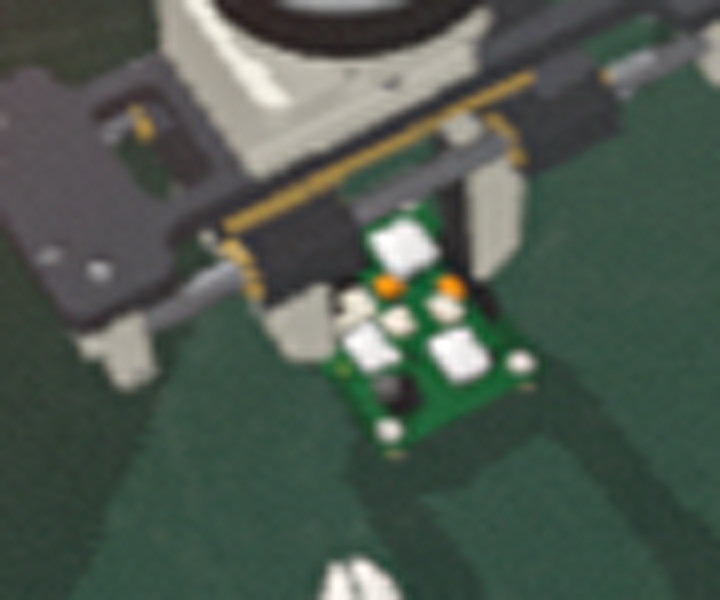

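The fingers now reach beside the plate: left tip about (310,360) and right about (490,280). The visible inner faces are 48–50 mm apart while the gap reads 40. I'll close further and see whether it stalls.

Call:
{"method": "play_rows", "body": {
  "targets": [
    [0,0,0,0,0,0,3],
    [0,0,0,0,0,0,3],
    [0,0,0,0,0,0,3],
    [0,0,0,0,0,0,3]
  ]
}}

```text
t: 6.3
eef_pos: [460.2, 32.8, -14.0]
orientation: [-3.141, 0.058, -0.0]
force: [0.2, -0.1, -0.4]
finger_gap: 0.321
gripper_force: 0.0
```

```bash
python3 - <<'E'
from h import *
for z in (90,110,130): print(z,onz('top',298.7,268,z))
# side view fingertips (s3 raw): inner-bottom corners assumed at z
for z in (4,12,20,30): print(z,onz('side',250+330/8,265+358/7.5,z),onz('side',250+472/8,265+278/7.5,z))
E
```

```text
90 [463.65215514 -58.2617522   90.        ]
110 [461.82825093 -58.71123128 110.        ]
130 [460.00434672 -59.16071037 130.        ]
4 [459.83084453  51.89889921   4.        ] [460.0076124    6.95809543   4.        ]
12 [455.93723363  53.71983295  12.        ] [456.11234577   9.199976    12.        ]
20 [452.04362274  55.54076668  20.        ] [452.21707915  11.44185658  20.        ]
30 [447.17660911  57.81693385  30.        ] [447.34799586  14.2442073   30.        ]
```

Call:
{"method": "play_rows", "body": {
  "targets": [
    [0,0,0.2,0,0,0,8.6],
    [0,0,0,0,0,0,8.6],
    [0,0,0,0,0,0,8.6],
    [0,0,0,0,0,0,8.6],
    [0,0,-0.2,0,0,0,8.6],
    [0,0,-0.2,0,0,0,8.6],
    [0,0,0,0,0,0,8.6]
  ]
}}

```text
t: 7.0
eef_pos: [459.9, 32.8, -16.3]
orientation: [3.141, -0.058, -0.001]
force: [-0.5, -0.4, 0.1]
finger_gap: 0.877
gripper_force: 0.0
```

Call:
{"method": "play_rows", "body": {
  "targets": [
    [0,0,-0.2,0,0,0,8.6],
    [0,0,0,0,0,0,8.6]
  ]
}}

```text
t: 7.2
eef_pos: [460.0, 32.8, -18.2]
orientation: [3.141, -0.058, -0.001]
force: [0.1, -0.4, 0.2]
finger_gap: 0.923
gripper_force: 0.0
```

Call:
{"method": "play_rows", "body": {
  "targets": [
    [0,0,-0.2,0,0,0,8.6],
    [0,0,0,0,0,0,8.6]
  ]
}}

```text
t: 7.4
eef_pos: [460.0, 32.8, -20.2]
orientation: [3.141, -0.058, -0.001]
force: [0.7, -1.0, -0.2]
finger_gap: 0.926
gripper_force: 0.0
```

Call:
{"method": "play_rows", "body": {
  "targets": [
    [0,0,-0.2,0,0,0,8.6],
    [0,0,0,0,0,0,8.6]
  ]
}}

```text
t: 7.6
eef_pos: [460.0, 32.9, -22.2]
orientation: [-3.141, 0.058, 0.001]
force: [0.2, 0.0, 0.3]
finger_gap: 0.926
gripper_force: 0.0
```

Call:
{"method": "play_rows", "body": {
  "targets": [
    [0,0,-0.2,0,0,0,8.6],
    [0,0,0,0,0,0,8.6]
  ]
}}

```text
t: 7.8
eef_pos: [460.0, 32.8, -24.2]
orientation: [3.141, -0.058, -0.0]
force: [-0.1, -0.3, 0.0]
finger_gap: 0.921
gripper_force: 0.0
```

Call:
{"method": "play_rows", "body": {
  "targets": [
    [0,0,-0.2,0,0,0,8.6],
    [0,0,0,0,0,0,8.6]
  ]
}}

```text
t: 8.0
eef_pos: [460.0, 32.8, -26.2]
orientation: [-3.141, 0.058, 0.001]
force: [-0.4, -0.2, 0.2]
finger_gap: 0.925
gripper_force: 0.0
```

Call:
{"method": "play_rows", "body": {
  "targets": [
    [0,0,-0.2,0,0,0,8.6],
    [0,0,0,0,0,0,8.6]
  ]
}}

```text
t: 8.2
eef_pos: [460.0, 32.8, -28.2]
orientation: [-3.141, 0.058, 0.0]
force: [0.4, 0.2, 0.2]
finger_gap: 0.92
gripper_force: 0.0
```

Call:
{"method": "play_rows", "body": {
  "targets": [
    [0,0,-0.2,0,0,0,8.6],
    [0,0,0,0,0,0,8.6]
  ]
}}

```text
t: 8.4
eef_pos: [460.0, 32.8, -30.2]
orientation: [-3.141, 0.058, 0.0]
force: [-0.6, -0.5, 0.1]
finger_gap: 0.926
gripper_force: 0.0
```

```bash
python3 - <<'E'
from h import *
from cell import capture
S=capture('side');cv2.imwrite('pics/s4.png',S)
p,r,s=pose();print(p,s['finger_gap'],s['force'],s['effort'])
a=cv2.resize(S[265:340,250:350],None,fx=8,fy=8,interpolation=cv2.INTER_CUBIC)
cv2.imwrite('pics/g4.png',a)
# did board move? white screw near-left/right
from m import cen,un
for q in [(322,250),(188,322)]: print(cen(cv2.imread('pics/side0.png'),*un(q,275,282,8),2,'w'),cen(S,*un(q,275,282,8),2,'w'))
E
```

```text
[460.02936424  32.84893119 -30.12120384] 0.9241210519771116 [ 0.42633282  0.49761676 -0.66497504] [-4.27954525e-03 -3.78037405e+01 -3.24245263e-01 -5.73624954e+00
  6.97005584e-03 -8.38682475e-02 -6.21868949e-04]
tri [ 571. -130.   58.] 2.8
tri [ 559. -142.   53.] 3.0
tri [ 553. -170.   55.] 2.6
tri [ 562. -187.   61.] 2.6
tri [ 616. -137.   84.] 3.4
tri [ 615. -153.  105.] 2.9
tri [ 611. -179.  105.] 2.9
tri [ 607. -194.   85.] 3.6
nest [ 5.88491119e+02 -1.61620375e+02  7.35920198e+01 -1.64833851e-01] 1.030563344199038 [-0.5 -0.6 -0.3 -0.4 -0.5 -0.2 -0.5 -0.1 -0.7 -0.6 -0.8  0.  -1.   0.3
 -0.3 -0.4  0.3  0.5  0.5  0.8  0.4  0.4  0.3  0.5  0.4  0.6  0.5  0.2
  0.2  0.2  0.6  1.  -0.8]
screw [490.8  51.6  11.2] 2.2 [490.7  51.7  11.5]
screw [488.1  12.4  12.7] 2.1 [488.4  12.3  11.5]
screw [429.2  14.   11.4] 2.5 [429.2  14.   11.5]
screw [430.9  54.1  11.5] 2.3 [430.9  54.1  11.5]
board c [459.79673702  33.05071393  11.5       ] yaw of +y -1.9918742535872092 [np.float64(59.842143821061164), np.float64(39.405479190090844), np.float64(59.25941858085294), np.float64(40.12047017391656)]
bar [ 617.07978672 -121.35895204  235.82788558] 4.688631505577091 [ 99.81951998  44.40677458 129.70301483] 1.9174205067587247
bar [ 603.49310317 -208.8188406   239.98368852] 4.250276548671252 [102.71896065 -44.09706813 132.82772988] 1.9318705516397578
[314.70517418 312.77228484] [314.69914616 312.77975892]
[298.0290385 321.959131 ] [298.02746046 321.95606327]
```

View pics/g4.png

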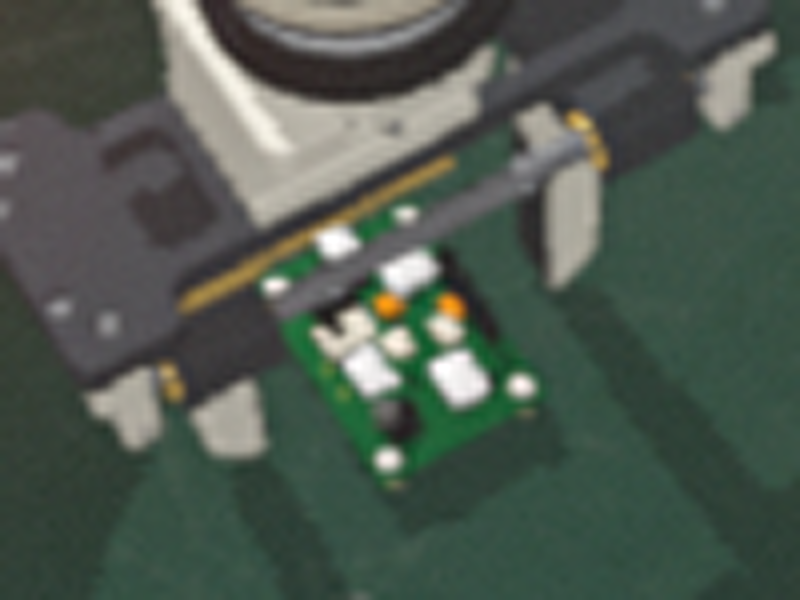

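The last picture shows the near tip corners at (268,455) and (545,285), close to their own shadows. Those corners sit half a pad, 7.5 mm, nearer the robot. With that included, the tips really are about 34 mm above the reported TCP, so they are now at z of about 4–5, beside the untouched board. I'll close here.

Call:
{"method": "play_rows", "body": {
  "targets": [
    [0,0,0,0,0,0,6],
    [0,0,0,0,0,0,5],
    [0,0,0,0,0,0,4.5],
    [0,0,0,0,0,0,4.5],
    [0,0,0,0,0,0,4.5],
    [0,0,0,0,0,0,4.5],
    [0,0,0,0,0,0,4.5]
  ]
}}

```text
t: 9.15
eef_pos: [460.1, 32.8, -30.0]
orientation: [-3.141, 0.059, -0.0]
force: [-0.5, -0.1, -0.3]
finger_gap: 0.522
gripper_force: 30.0
```

The board is gripped at 30 N. Next I'll lift it and work out the pre-place pose.

Call:
{"method": "play_rows", "body": {
  "targets": [
    [0,0,1,0,0,0,4.5],
    [0,0,2,0,0,0,4.5],
    [0,0,4,0,0,0,4.5],
    [0,0,4,0,0,0,4.5],
    [0,0,4,0,0,0,4.5],
    [0,0,4,0,0,0,4.5],
    [0,0,3,0,0,0,4.5],
    [0,0,0,0,0,0,4.5]
  ]
}}

```text
t: 9.95
eef_pos: [463.0, 33.3, 194.8]
orientation: [-3.14, 0.059, -0.016]
force: [-0.2, 0.2, 0.1]
finger_gap: 0.521
gripper_force: 30.0
```

```bash
cat >> h.py <<'E'
def nestpose():
    p=np.load('nest.npy');return R.from_euler('z',p[3])*R.from_euler('y',-np.pi/6),np.array(p[:3])
RX=R.from_matrix([[1,0,0],[0,-1,0],[0,0,-1]])
def to_nest(x,y,z,off=30):  # TCP target for a board-feet-plane point held `off` behind TCP, tool -z along nest z
    r,o=nestpose();Rt=r*RX;return r.apply([x,y,z])+o-Rt.apply([0,0,-off]),Rt
E
python3 -c "
from h import *
togo(*to_nest(0.75,0,80));print(pose()[2]['gripper_force'])"
```

```text
t 9.95 tcp [463.   33.3 194.8] F [-0.2  0.2  0.1] gap 48.4 togo cm [ 10.14 -19.09  -7.75] deg [ -3.  -29.3  -7.2]
29.99994456768036
```

Call:
{"method": "play_rows", "body": {
  "targets": [
    [1.7,-3.2,0,-0.5,-4.9,-1.2,4.5],
    [1.7,-3.2,0,-0.5,-4.9,-1.2,4.5],
    [1.7,-3.2,0,-0.5,-4.9,-1.2,4.5],
    [1.7,-3.2,0,-0.5,-4.9,-1.2,4.5],
    [1.7,-3.2,-1.5,-0.5,-4.9,-1.2,4.5],
    [1.6,-3.1,-2,-0.5,-4.8,-1.2,4.5],
    [0,0,-2.2,0,0,0,4.5],
    [0,0,-2,0,0,0,4.5],
    [0,0,0,0,0,0,4.5],
    [0,0,0,0,0,0,4.5]
  ]
}}

```text
t: 10.95
eef_pos: [562.9, -158.9, 118.2]
orientation: [2.994, -0.248, 0.771]
force: [-0.6, 0.4, 0.3]
finger_gap: 0.52
gripper_force: 30.0
```

```bash
python3 - <<'E'
from h import *
from cell import capture
S=capture('side');T=capture('top')
cv2.imwrite('pics/s5.png',S);cv2.imwrite('pics/t5.png',T)
togo(*to_nest(0.75,0,80))
p,r,s=pose()
for nm,o in (('tool',p+r.apply([0,0,-30])),('base',p+[0,0,30])):
    P=[o+r.apply([y,-x,-11.5]) for x,y in ((-20,30),(20,30),(20,-30),(-20,-30))]
    print(nm,np.round(proj('side',P),1).tolist(),np.round(proj('top',P),1).tolist())
for n,im in (('side',S),('top',T)):
    hsv=cv2.cvtColor(im,cv2.COLOR_BGR2HSV)
    g=cv2.inRange(hsv,(50,120,60),(75,255,255));k,l,st,c=cv2.connectedComponentsWithStats(g)
    print(n,'green',[(st[i].tolist(),np.round(c[i],1).tolist()) for i in range(1,k) if st[i][4]>25])
# tool x=board y?
E
```

```text
t 11.05 tcp [ 563.6 -158.9  119.4] F [-0.2 -0.1 -0.4] gap 48.5 togo cm [ 0.09  0.12 -0.21] deg [-0.2 -1.  -0. ]
tool [[352.9, 182.5], [335.8, 188.4], [346.6, 214.8], [363.7, 208.6]] [[353.2, 218.9], [335.4, 215.8], [330.9, 240.8], [348.3, 243.8]]
base [[349.8, 176.8], [332.8, 182.6], [343.5, 208.8], [360.5, 202.7]] [[354.4, 212.2], [336.6, 209.1], [332.0, 234.3], [349.5, 237.3]]
side green [([371, 0, 27, 12, 165], [384.0, 5.4]), ([350, 210, 13, 7, 37], [355.2, 212.7])]
top green []
```

```bash
python3 - <<'E'
from h import *
S=cv2.imread('pics/s5.png');T=cv2.imread('pics/t5.png')
k=lambda im,x,y,w,h,f:cv2.resize(im[y:y+h,x:x+w],None,fx=f,fy=f,interpolation=cv2.INTER_CUBIC)
a=k(S,320,165,60,75,6.5);b=k(T,310,195,60,75,6.5)
cv2.imwrite('pics/g5.png',np.hstack([a,b]))
E
```

```text
(no output)
```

View pics/g5.png

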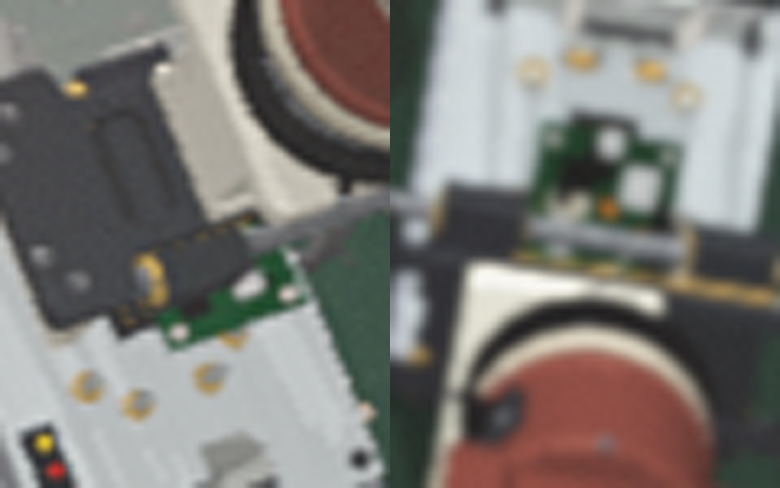

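The crop shows the lower screws in the side view at (180,332) and (290,294), and the upper screws in the top view at (549,130) and (668,158). That matches the tool-axis offset model. Next I'll compute the board's position relative to the nest, taking out the shared camera bias.

```bash
python3 - <<'E' | tail -8
from h import *
from m import cen,un,N,s,t,nest,f
from scipy.optimize import least_squares
S=cv2.imread('pics/s5.png');T=cv2.imread('pics/t5.png')
r0,o0=nestpose();P=r0.apply(N)+o0
bs=(s-proj('side',P)).mean(0);bt=(t-proj('top',P)).mean(0);print('bias',bs,bt)
ms=np.array([cen(S,*un(q,320,165,6.5),1,'w') for q in ((180,332),(290,294))]);mt=np.array([cen(T,*un(q,310,195,6.5),1,'w') for q in ((159,130),(278,158))])
print(ms,mt)
p=np.array([563.6,-158.9,119.4]);from cell import get_state
_,r,_=pose()
def pts(d): return [p+d+r.apply([y,x,-41.5]) for x,y in ((-20,-30),(20,-30),(-20,30),(20,30))]
def res(d):
    q=pts(d);return np.r_[(proj('side',q[:2])+bs-ms).ravel(),(proj('top',q[2:])+bt-mt).ravel()]
for A,B in ((bs,bt),(bs*0,bt*0)):
    bs,bt=A,B;F=least_squares(res,[0,0,0]);o=p+F.x+r.apply([0,0,-30])
    print('shift',np.round(F.x,1),'res',np.round(F.fun,1),'board in nest',np.round(r0.inv().apply(o-o0),1))
print('tilt err',np.round((r0.inv()*r*RX.inv()).as_rotvec(degrees=True),2),'from TCP only',np.round(r0.inv().apply(p+r.apply([0,0,-30])-o0),1))
E
```

```text
bar [ 603.49310317 -208.8188406   239.98368852] 4.250276548671252 [102.71896065 -44.09706813 132.82772988] 1.9318705516397578
bias [0.58584367 0.25028959] [-0.38703149 -0.53824205]
[[347.03937008 215.72703412]
 [363.86196319 209.8190184 ]] [[333.10218978 214.4379562 ]
 [352.57641921 218.59825328]]
shift [ 0.1  1.7 -1.2] res [-0.5  0.  -0.3 -0.3  1.1  0.9 -0.5 -0.2] board in nest [ 1.   0.3 81.2]
shift [ 0.4  1.5 -2. ] res [-1.1 -0.1 -0.9 -0.4  1.6  1.4 -0.1  0.3] board in nest [ 0.9  0.1 80.4]
tilt err [ 0.05  1.01 -0.  ] from TCP only [ 1.8 -1.4 82.2]
```

Call:
{"method": "play_rows", "body": {
  "targets": [
    [0.66,-0.11,-1.16,0,-1,0,4.5],
    [0.66,-0.11,-1.16,0,0,0,4.5],
    [0.66,-0.11,-1.16,0,0,0,4.5],
    [0.66,-0.11,-1.16,0,0,0,4.5],
    [0.66,-0.11,-1.16,0,0,0,4.5],
    [0,0,0,0,0,0,4.5],
    [0,0,0,0,0,0,4.5]
  ]
}}

```text
t: 11.75
eef_pos: [604.8, -168.7, 80.9]
orientation: [3.011, -0.247, 0.744]
force: [-1.0, 0.7, 0.4]
finger_gap: 0.524
gripper_force: 30.0
```

```bash
cat >> h.py <<'E'
def st():
    p,r,s=pose();r0,o0=nestpose();print('t',round(s['t'],2),'feet in nest',np.round(r0.inv().apply(p+r.apply([0,0,-30])-o0),1),'F nest',np.round(r0.inv().apply(s['force']),1),'tilt',np.round((r0.inv()*r*RX.inv()).as_rotvec(degrees=True),1),'gap',round(s['finger_gap'],3),s['gripper_force'])
E
python3 -c "
from h import *
st()"
```

```text
t 11.75 feet in nest [19.8 -4.6 27.7] F nest [-0.8  0.5  0.9] tilt [ 0.5  2.3 -0.1] gap 0.524 30.00000089406967
```

Call:
{"method": "play_rows", "body": {
  "targets": [
    [0,0,0,0,0,0,4.5],
    [0,0,0,0,0,0,4.5]
  ]
}}

```text
t: 11.95
eef_pos: [604.5, -168.9, 81.4]
orientation: [3.01, -0.248, 0.745]
force: [0.2, 0.3, 0.2]
finger_gap: 0.523
gripper_force: 30.0
```

```bash
python3 -c "
from h import *
st();print(np.round(pose()[2]['qpos'],3),pose()[2]['dq'].round(3))"
```

```text
t 11.95 feet in nest [19.8 -4.8 28.2] F nest [0.3 0.3 0.1] tilt [ 0.5  2.2 -0.1] gap 0.523 29.999991059303284
[ 0.35   0.55  -0.115  2.098  0.268  0.015 -1.735] [ 0.001 -0.     0.001 -0.002  0.002 -0.    -0.003]
```

j6 has reached its lower limit (0.015), so this tilt isn't available with the tool square to the board. The pads can hold the edges at any angle about the closing axis. So I'll set the board down again, regrasp with the tool leaning 12° and place it from there.

Call:
{"method": "play_rows", "body": {
  "targets": [
    [-0.8,0.2,2.0,0,0,0,4.5],
    [-0.8,0.2,2.5,0,0,0,4.5],
    [-0.8,0.2,3,0,0,0,4.5],
    [-1.2,2,2,0.5,4.6,1.2,4.5],
    [-1.9,3.2,0,0.5,4.6,1.2,4.5],
    [-1.9,3.2,0,0.5,4.6,1.2,4.5],
    [-1.9,3.2,0,0.5,4.6,1.2,4.5],
    [-1.9,3.2,0,0.5,4.6,1.2,4.5],
    [-1.9,3.2,0,0.5,4.6,1.2,4.5],
    [-0.9,1.5,-2,0,0,0,4.5],
    [0,0,0,0,0,0,4.5],
    [0,0,0,0,0,0,4.5]
  ]
}}

```text
t: 13.15
eef_pos: [464.5, 31.3, 156.1]
orientation: [-3.13, 0.062, 0.0]
force: [-0.8, -0.9, 0.2]
finger_gap: 0.518
gripper_force: 30.0
```

```bash
python3 -c "
from h import *
togo([460,32.8,-30],down(-92))"
```

```text
t 13.15 tcp [464.5  31.3 156.1] F [-0.8 -0.9  0.2] gap 48.1 togo cm [ -0.45   0.15 -18.61] deg [-0.7  0.   0.3]
```

Call:
{"method": "play_rows", "body": {
  "targets": [
    [-0.4,0.1,-4,-0.7,0,0.3,4.5],
    [0,0,-4,0,0,0,4.5],
    [0,0,-4,0,0,0,4.5],
    [0,0,-3.5,0,0,0,4.5],
    [0,0,-2,0,0,0,4.5],
    [0,0,-0.8,0,0,0,4.5],
    [0,0,0,0,0,0,4.5],
    [0,0,-0.2,0,0,0,4.5],
    [0,0,0,0,0,0,4.5]
  ]
}}

```text
t: 14.05
eef_pos: [461.9, 32.8, -28.0]
orientation: [-3.141, 0.055, -0.004]
force: [-0.2, 0.7, -0.7]
finger_gap: 0.521
gripper_force: 30.0
```

Call:
{"method": "play_rows", "body": {
  "targets": [
    [0,0,-0.2,0,0,0,4.5],
    [0,0,0,0,0,0,4.5],
    [0,0,0,0,0,0,7],
    [0,0,0,0,0,0,7],
    [-0.41,0,0.08,0.2,6,0,7],
    [-0.41,0,0.08,0.2,6,0,7],
    [0,0,0,0,0,0,7],
    [0,0,0,0,0,0,5],
    [0,0,0,0,0,0,4.5],
    [0,0,0,0,0,0,4.5],
    [0,0,0,0,0,0,4.5],
    [0,0,0,0,0,0,4.5]
  ]
}}

```text
t: 15.25
eef_pos: [452.2, 33.1, -29.3]
orientation: [-3.121, 0.052, 0.328]
force: [0.3, 0.6, -0.1]
finger_gap: 0.523
gripper_force: 30.0
```

```bash
python3 - <<'E'
from h import *
p,r,s=pose();print(p,s['force'],s['finger_gap'],s['gripper_force'],(r*down(-92).inv()).as_rotvec(degrees=True))
E
```

```text
[452.16225146  33.14565448 -29.34210198] [ 0.29247278  0.61756376 -0.06039621] 0.5225077966483327 29.999880194664 [ 0.39402832 11.9803801   0.07710405]
```

```bash
cat >> h.py <<'E'
REL=R.from_rotvec([0.39402832,11.9803801,0.07710405],degrees=True)  # tool vs board-aligned frame on the bench
_p=np.array([452.16,33.15,-29.34]);_r=REL*down(-92)
BP=_r.inv().apply(np.array([461.0,33,0])-_p);BR=_r.inv()*down(-92)
def tgt(x,y,z):
    r0,o0=nestpose();Rt=r0*RX*BR.inv();return r0.apply([x,y,z])+o0-Rt.apply(BP),Rt
def bst():
    p,r,s=pose();r0,o0=nestpose();print('t',round(s['t'],2),'board in nest',np.round(r0.inv().apply(p+r.apply(BP)-o0),1),'F nest',np.round(r0.inv().apply(s['force']),1),'tilt',np.round((r0.inv()*r*BR*RX.inv()).as_rotvec(degrees=True),1),'gap',round(s['finger_gap'],3),'q',np.round(s['qpos'],2))
E
python3 -c "
from h import *
togo(*tgt(0.75,0,80))"
```

```text
t 15.25 tcp [452.2  33.1 -29.3] F [ 0.3  0.6 -0.1] gap 48.6 togo cm [ 10.44 -18.96  14.28] deg [ -3.  -29.9  -7.3]
```

Call:
{"method": "play_rows", "body": {
  "targets": [
    [0,0,1,0,0,0,4.5],
    [0,0,3,0,0,0,4.5],
    [0,0,4,0,0,0,4.5],
    [0,0,4,0,0,0,4.5],
    [0,0,4,0,0,0,4.5],
    [0,0,4,0,0,0,4.5],
    [0,0,0,0,0,0,4.5]
  ]
}}

```text
t: 15.95
eef_pos: [456.1, 34.1, 175.8]
orientation: [-3.121, 0.053, 0.309]
force: [-0.4, -0.0, 0.4]
finger_gap: 0.52
gripper_force: 30.0
```

Call:
{"method": "play_rows", "body": {
  "targets": [
    [1.7,-3.2,0,-0.5,-5,-1.2,4.5],
    [1.7,-3.2,0,-0.5,-5,-1.2,4.5],
    [1.7,-3.2,0,-0.5,-5,-1.2,4.5],
    [1.7,-3.2,0,-0.5,-5,-1.2,4.5],
    [1.7,-3.2,-0.5,-0.5,-5,-1.2,4.5],
    [1.7,-3.1,-1.5,-0.5,-4.9,-1.2,4.5],
    [0,0,-2,0,0,0,4.5],
    [0,0,-1.7,0,0,0,4.5],
    [0,0,0,0,0,0,4.5],
    [0,0,0,0,0,0,4.5]
  ]
}}

```text
t: 16.95
eef_pos: [554.4, -157.5, 113.5]
orientation: [3.067, -0.249, 0.486]
force: [0.9, -0.7, 0.0]
finger_gap: 0.52
gripper_force: 30.0
```

```bash
python3 - <<'E' | tail -12
from h import *
from m import cen
from cell import capture
from scipy.optimize import least_squares
bst();togo(*tgt(0.75,0,60))
S=capture('side');T=capture('top');cv2.imwrite('pics/s6.png',S);cv2.imwrite('pics/t6.png',T)
p,r,_=pose()
BSB={'side':np.array([.586,.25]),'top':np.array([-.387,-.538])}
Rb=r*BR;o=p+r.apply(BP);C=np.array([(-20,30),(20,30),(20,-30),(-20,-30)])
P=[o+Rb.apply([y,x,-11.5]) for x,y in C]
for n,im in (('side',S),('top',T)):
    for c,q in zip(C,proj(n,P)+BSB[n]):
        x0,y0=np.round(q).astype(int);w=im[y0-4:y0+5,x0-4:x0+5].astype(int)
        m=w.min(2);j=np.unravel_index(m.argmax(),m.shape);b=(x0-4+j[1],y0-4+j[0])
        hs=cv2.cvtColor(im[b[1]-4:b[1]+5,b[0]-4:b[0]+5],cv2.COLOR_BGR2HSV);g=(cv2.inRange(hs,(45,100,40),(80,255,255))>0).sum()
        print(n,c,'pred',np.round(q,1),'bright',b,m.max(),'cen',np.round(cen(im,*b,1,'w'),1),'green nearby',g)
E
```

```text
bar [ 617.07978672 -121.35895204  235.82788558] 4.688631505577091 [ 99.81951998  44.40677458 129.70301483] 1.9174205067587247
bar [ 603.49310317 -208.8188406   239.98368852] 4.250276548671252 [102.71896065 -44.09706813 132.82772988] 1.9318705516397578
t 16.95 board in nest [-0.9 -1.4 81.1] F nest [ 0.8 -0.6 -0.5] tilt [0.1 0.  0.1] gap 0.52 q [ 0.45  0.47 -0.27  2.03  0.3   0.36 -1.78]
t 16.95 tcp [ 554.4 -157.5  113.5] F [ 0.9 -0.7  0. ] gap 48.4 togo cm [ 1.21 -0.06 -1.74] deg [-0.  -0.  -0.1]
side [-20  30] pred [336.7 189.4] bright (np.int64(341), np.int64(188)) 78 cen [340.9 188.4] green nearby 0
side [20 30] pred [353.8 183.5] bright (np.int64(357), np.int64(179)) 209 cen [356.5 178.5] green nearby 0
side [ 20 -30] pred [364.4 209.7] bright (np.int64(367), np.int64(212)) 197 cen [366.8 212.5] green nearby 1
side [-20 -30] pred [347.4 215.9] bright (np.int64(343), np.int64(217)) 191 cen [342.6 217. ] green nearby 8
top [-20  30] pred [334.9 216. ] bright (np.int64(331), np.int64(212)) 191 cen [330. 212.] green nearby 0
top [20 30] pred [352.7 219. ] bright (np.int64(357), np.int64(218)) 209 cen [357.7 218. ] green nearby 0
top [ 20 -30] pred [347.9 243.8] bright (np.int64(345), np.int64(245)) 97 cen [345.2 245.2] green nearby 0
top [-20 -30] pred [330.4 240.8] bright (np.int64(332), np.int64(245)) 94 cen [332.4 245.6] green nearby 0
```

```bash
python3 - <<'E'
import cv2,numpy as np
for n,x,y,w,h in (('s6',338,202,36,22),('t6',324,205,38,24)):
    im=cv2.imread(f'pics/{n}.png').astype(int)[y:y+h,x:x+w]
    g=im[...,1]-im[...,2];m=im.min(2)
    print(n,'x0',x);
    for j in range(h): print(y+j,''.join('#' if g[j,i]>30 else '+' if g[j,i]>14 else 'o' if m[j,i]>150 else '-' if m[j,i]>100 else '.' for i in range(w)))
E
```

```text
s6 x0 338
202 --..........-++##+--+#+..--++......+
203 ---.....---++#####+++##+#+--........
204 ---....oooo-####++ooo+###+oo-.......
205 ----.#+ooooo+##+ooooo+####+-....+++.
206 -----##-oo-+#+++ooooo-+####+-..+++++
207 ----+##+++######.ooooo+####+++++++++
208 ---.#######++###+ooooo-+##+++-++++++
209 ....####+....+###-ooooo+#-o-oo++++++
210 ....+###......###+oo--+#+-o-++.+++++
211 .....###+.....+###++#####+-++--+++++
212 .....+###......##########+++ooo+++++
213 .....+####...++#######+++oooooo-++++
214 ......###+++########++oooooooooo++++
215 .....-.#+--#######+-oooooooooooo.+++
216 ..-oooo+-o-###+..---ooooooooooooo+++
217 -oooooo++-+#++oo-..-ooooooooooooo.++
218 ooooooo-##+oooooo--oooooooooooooo-++
219 oooooooo-ooooooooooooooooooooooooo++
220 oooooooooooooooooooooooooooooooooo.+
221 oooooooooooo----ooooooooooooooooooo+
222 oooooooooooo----ooooooooooooooooooo.
223 oooooooooooo----oooooooooooooooooooo
t6 x0 324
205 oooooooooooooo----oooooo----oooooooooo
206 oooooooooooooooooooooooo----oooooooooo
207 ooooooooooooooooooooooooo---oooooooooo
208 oooooooooooooooooooooooooooooooooooooo
209 oo
[... 153 characters left out ...]
oooooooooooo
213 ooooooooooo---.......---oooooooooooooo
214 ooooooooo+++++......-...-ooooooooooooo
215 ooooooooo+--+++++.-oo-..-ooooooooooooo
216 ---------+--.++++.-ooo-+.-----oooooooo
217 .......-....+++++.-oo-.++++++--ooooooo
218 ..........++++++..-oo-++++++---ooooooo
219 ....................-.++++++---ooooooo
220 .--ooo--------.........--..+.++ooooooo
221 -ooooooooooooo-----..--oo---+++ooooooo
222 ooooooooooooooooo------oooo-..-ooo----
223 oooooooooooooooo--...----------oo-....
224 oooooooooooooo-...........-----o--....
225 oooooooooo--.....-.........-------....
226 ooooooooo-....-----------.....---.....
227 ooooooo--...----------------..........
228 oooooo-...-----..........-----........
```

The held screws sit at side (347.5,216) and (364,209.7), and top (334.5,215.5) and (353,218.5). That is within 0.5 px of prediction, so the board is at nest (-0.3, -0.9, 81). I'll shift it by (+1, +1) mm and lower along -z.

Call:
{"method": "play_rows", "body": {
  "targets": [
    [0.56,-0.07,-0.94,0,0,0,4.5],
    [0.56,-0.07,-0.94,0,0,0,4.5],
    [0.56,-0.08,-0.94,0,0,0,4.5],
    [0.56,-0.08,-0.94,0,0,0,4.5],
    [0.56,-0.08,-0.94,0,0,0,4.5],
    [0.56,-0.08,-0.94,0,0,0,4.5],
    [0,0,0,0,0,0,4.5],
    [0,0,0,0,0,0,4.5]
  ]
}}

```text
t: 17.85
eef_pos: [588.0, -162.4, 56.6]
orientation: [3.067, -0.25, 0.485]
force: [-0.6, 0.3, 0.1]
finger_gap: 0.522
gripper_force: 30.0
```

```bash
python3 -c "
from h import *
bst()"
```

```text
t 17.85 board in nest [ 0.1 -0.7 14.8] F nest [-0.5  0.2  0.4] tilt [0.  0.  0.1] gap 0.522 q [ 0.38  0.59 -0.19  2.    0.35  0.26 -1.82]
```

Call:
{"method": "play_rows", "body": {
  "targets": [
    [0.1,-0.02,-0.17,0,0,0,4.5],
    [0.1,-0.02,-0.17,0,0,0,4.5],
    [0,0,0,0,0,0,4.5]
  ]
}}

```text
t: 18.15
eef_pos: [590.2, -163.0, 53.8]
orientation: [3.067, -0.25, 0.487]
force: [-0.5, -0.2, -0.1]
finger_gap: 0.52
gripper_force: 30.0
```

```bash
python3 -c "
from h import *
bst()"
```

```text
t 18.15 board in nest [ 0.6 -1.  11.3] F nest [-0.4 -0.3  0.1] tilt [ 0. -0.  0.] gap 0.52 q [ 0.38  0.6  -0.19  2.    0.35  0.25 -1.82]
```

Call:
{"method": "play_rows", "body": {
  "targets": [
    [0.1,-0.02,-0.17,0,0,0,4.5],
    [0,0,0,0,0,0,4.5]
  ]
}}

```text
t: 18.35
eef_pos: [591.3, -163.2, 52.1]
orientation: [3.067, -0.25, 0.487]
force: [-0.4, -0.7, 0.3]
finger_gap: 0.522
gripper_force: 30.0
```

```bash
python3 -c "
from h import *
bst()"
```

```text
t 18.35 board in nest [ 0.7 -1.   9.2] F nest [-0.1 -0.7  0.4] tilt [ 0. -0.  0.] gap 0.522 q [ 0.37  0.61 -0.19  1.99  0.35  0.25 -1.82]
```

Call:
{"method": "play_rows", "body": {
  "targets": [
    [0.1,0.01,-0.13,0,0,0,4.5],
    [0,0,0,0,0,0,4.5]
  ]
}}

```text
t: 18.55
eef_pos: [592.1, -163.3, 50.8]
orientation: [3.066, -0.251, 0.487]
force: [-1.2, -0.4, 1.6]
finger_gap: 0.525
gripper_force: 30.0
```

```bash
python3 -c "
from h import *
bst()"
```

```text
t 18.55 board in nest [ 0.7 -0.9  7.6] F nest [-0.2 -0.6  2. ] tilt [ 0. -0.  0.] gap 0.525 q [ 0.37  0.61 -0.19  1.99  0.35  0.25 -1.82]
```

Call:
{"method": "play_rows", "body": {
  "targets": [
    [0.07,-0.01,-0.13,0,0,0,4.5],
    [0,0,0,0,0,0,4.5]
  ]
}}

```text
t: 18.75
eef_pos: [592.7, -163.4, 49.7]
orientation: [3.066, -0.251, 0.487]
force: [-2.5, -0.7, 4.6]
finger_gap: 0.522
gripper_force: 30.0
```

```bash
python3 -c "
from h import *
bst()"
```

```text
t 18.75 board in nest [ 0.8 -0.9  6.4] F nest [ 0.2 -1.1  5.2] tilt [-0. -0.  0.] gap 0.522 q [ 0.37  0.61 -0.18  1.99  0.35  0.25 -1.82]
```

Call:
{"method": "play_rows", "body": {
  "targets": [
    [0.05,-0.01,-0.09,0,0,0,4.5],
    [0,0,0,0,0,0,4.5]
  ]
}}

```text
t: 18.95
eef_pos: [592.8, -163.5, 49.5]
orientation: [3.066, -0.25, 0.486]
force: [-5.5, -0.2, 10.2]
finger_gap: 0.516
gripper_force: 30.0
```

```bash
python3 - <<'E'
from h import *
from cell import capture
bst();_,r,s=pose();r0,_=nestpose();print('moment nest',r0.inv().apply(s['moment']))
im=capture('side').astype(int);cv2.imwrite('pics/s7.png',im)
x,y,w,h=322,190,46,36;c=im[y:y+h,x:x+w];g=c[...,1]-c[...,2];b=c[...,2]-c[...,0];m=c.min(2)
for j in range(h): print(y+j,''.join('#' if g[j,i]>30 else '+' if g[j,i]>14 else 'Y' if b[j,i]>30 else 'o' if m[j,i]>150 else '-' if m[j,i]>100 else '.' for i in range(w)))
N=r0.apply([(-26,28.7,1),(-38,14,1),(-38,-14,1),(-26,-28.7,1),(0.75-30,20,11.5),(.75-30,-20,11.5),(-35,25,10.5),(-35,-25,10.5)])+nestpose()[1]
print(np.round(proj('side',N)+[.586,.25],1).tolist())
E
```

```text
t 18.95 board in nest [ 0.7 -0.9  6.2] F nest [ 0.5 -1.1 11.6] tilt [-0.  -0.   0.1] gap 0.516 q [ 0.37  0.61 -0.18  1.99  0.35  0.25 -1.83]
moment nest [-0.06311794  0.74945552 -0.01944626]
190 ............-oooo---ooooooooooooo-----.....YY.
191 ............--ooo---ooooooooo------.....YYYY..
192 .............-ooo----ooooo------.....YYYY.YY..
193 .............--oo-oooooo-----.....YYY----YYYY.
194 .............--ooooooo-----....YYY.--------YY.
195 ..............-ooooo---......YYY....----.--.YY
196 ..............--o---......YYo-.......--...--YY
197 ................--.....YY..oo-........-.-...YY
198 ....................YYYo-++---...----...--.YYY
199 .................YYYYoooo...--.---..---ooo....
200 ..............YYYYY..ooo--..----------oooo....
201 ............YYYY.....----------...----oooo-++.
202 .........YYYYY..........---......----oooooo++.
203 .........YY......................----oooooo-..
204 .........................YYY....----oooooooo..
205 .......YY..............+.YYY...----ooooooooo..
206 .....--YYY.............+-YYY...--ooooooooooo-.
207 .......-.YY............-o-.+...-oooooo
[... 473 characters left out ...]
ooooooooooo+##.....+##+oo--+#+oo-YYoooooooooo
218 oooooooooooo+##......###+++####+++-ooooooooooo
219 oooooooooooo-+#+.....#########+++ooooooooooooo
220 ooooooooooooo+##+..++######+++-ooooooooooooooo
221 ooooooooooooo+##+########++-YY--oooooooooooooo
222 ooooooooooYY--+-o+####+++oooYY--oooooooooooooo
223 oooooooooYY-o-+-o-##++ooooooYY--oooooooooooooo
224 oooooooooYY---.++++oooooooooYYYYoooooooooooooo
225 oooooooooYYYYY-+-YY--oooooooo-Yooooooooooooooo
[[332.5, 224.5], [340.2, 227.2], [351.2, 223.2], [355.0, 216.3], [337.5, 223.6], [353.4, 217.8], [336.4, 226.8], [356.1, 219.5]][ WARN:0@0.803] global loadsave.cpp:1063 imwrite_ Unsupported depth image for selected encoder is fallbacked to CV_8U.
```

Call:
{"method": "play_rows", "body": {
  "targets": [
    [-0.25,0.04,0.43,0,0,0,4.5],
    [0,0,0,0,0,0,4.5],
    [0,0,0,0,0,0,4.5]
  ]
}}

```text
t: 19.3
eef_pos: [591.1, -162.7, 52.7]
orientation: [3.067, -0.25, 0.487]
force: [-0.2, -0.7, 0.8]
finger_gap: 0.521
gripper_force: 30.0
```

```bash
python3 - <<'E'
from h import *
bst();p,r,s=pose();r0,o0=nestpose();print('moment nest',r0.inv().apply(s['moment']),r0.inv().apply(p-o0))
E
```

```text
t 19.3 board in nest [ 0.7 -0.5  9.9] F nest [ 0.3 -0.7  0.8] tilt [ 0. -0.  0.] gap 0.521 q [ 0.37  0.6  -0.19  1.99  0.35  0.25 -1.82]
moment nest [ 0.04860508  0.30213028 -0.00575081] [ -8.10788199  -0.62140104 -19.46406397]
```

Call:
{"method": "play_rows", "body": {
  "targets": [
    [0.13,-0.03,-0.17,0,0,0,4.5],
    [0.09,-0.03,-0.15,0,0,0,4.5],
    [0,0,0,0,0,0,4.5],
    [0,0,0,0,0,0,5.5],
    [0,0,0,0,0,0,6.5],
    [0,0,0,0,0,0,7],
    [0,0,0,0,0,0,7]
  ]
}}

```text
t: 20.0
eef_pos: [593.1, -163.6, 49.3]
orientation: [3.067, -0.25, 0.486]
force: [0.2, -0.0, -0.1]
finger_gap: 0.746
gripper_force: 0.0
```

```bash
python3 -c "
from h import *
bst()"
```

```text
t 20.0 board in nest [ 0.9 -1.   5.9] F nest [ 0.1 -0.  -0.2] tilt [ 0. -0.  0.] gap 0.746 q [ 0.37  0.61 -0.18  1.99  0.35  0.25 -1.82]
```

Call:
{"method": "play_rows", "body": {
  "targets": [
    [-0.5,0.08,1.5,0,0,0,7],
    [-1,0.1,2.5,0,0,0,7],
    [-2,0.1,3.5,0,0,0,7],
    [-3,0,4,0,0,0,7],
    [-4,0,3,0,0,0,5],
    [-4,0,2,0,0,0,2],
    [-4,0,0,0,0,0,0],
    [0,0,0,0,0,0,0]
  ]
}}

```text
t: 20.8
eef_pos: [401.9, -160.9, 214.6]
orientation: [3.064, -0.256, 0.479]
force: [-0.1, -0.1, -1.0]
finger_gap: 0.455
gripper_force: 0.0
```

```bash
python3 - <<'E'
from h import *
from cell import capture
S=capture('side');T=capture('top');cv2.imwrite('pics/s8.png',S);cv2.imwrite('pics/t8.png',T)
r0,o0=nestpose();BSB={'side':np.array([.586,.25]),'top':np.array([-.387,-.538])}
for n,I in (('side',S),('top',T)):
    P=r0.apply([(30.75,20,11.5),(30.75,-20,11.5),(-29.25,20,11.5),(-29.25,-20,11.5),(24.75,3,14)])+o0
    q=proj(n,P)+BSB[n];print(n,'home screws UL UR LL LR, block',np.round(q,1).tolist())
    im=I.astype(int);x,y=(q.min(0)-7).astype(int);w,h=(q.max(0)-q.min(0)+15).astype(int)
    c=im[y:y+h,x:x+w];g=c[...,1]-c[...,2];b=c[...,2]-c[...,0];m=c.min(2);print('x0',x)
    for j in range(h): print(y+j,''.join('#' if g[j,i]>30 else '+' if g[j,i]>14 else 'Y' if b[j,i]>30 else 'o' if m[j,i]>150 else '-' if m[j,i]>100 else '.' for i in range(w)))
E
```

```text
side home screws UL UR LL LR, block [[327.7, 199.1], [343.6, 193.6], [337.5, 223.6], [353.4, 217.8], [335.7, 198.9]]
x0 320
186 ooooo----.........-..-oooooooooooooooo++
187 oooo--...........-ooooooooooooooooooooo+
188 ooo--...........-oooo-ooooooooooooooooo-
189 oo-..........--oooo-ooooooooooooooooooo-
190 ooo....-----oooooo--YYYooooooooooooooooo
191 ooo-...-ooooo-ooo-YYYYY-++oooooooooooooo
192 ooo--ooooo--oooooooYYY.+--+ooooooooooooo
193 ooooooooooo-oooooo-Y+##+oo-ooooooooooooo
194 ooooooo--YYYYooooo-+####+++--ooooooooooo
195 ooooooooYYYYY.+oooo+###+++#+-ooooooooooo
196 oooooooooYY.+#+-ooo+#++ooo++Yooooooooooo
197 ooooooo+++###+..--.++ooooo+#.ooooooooooo
198 oooooo-+--+###+....++ooooo-++ooooooooooo
199 ooooooo+-o+###+.....+oooooo++-oooooooooo
200 ooooooo++++#+.......+oooooo...oooooooooo
201 oooYYoo-###+.......+#+ooooo...-ooooooooo
202 oooYYoo-+##+......+##+oo--++...ooooooooo
203 oooY--Y--###+.....+#YYY.+###+..ooooooooo
204 oooYYYYoo###+....-..YYYY###+...-oooooooo
205 ooooYYooo+##+...-o-+YYY+##+YYY..oooooooo
206 ooooooooo-+#+-..-oo-+.+###+YYY..-ooooooo
207 oooooooooo+#+----oo-##+##+-
[... 2111 characters left out ...]
----++..YYY..-oooooo
222 ooooooo++++-oo-+.-.++--YYY..-oooooo
223 oooooo-+++++--+++++++---...-ooooooo
224 ooooYo-++++++++++++++--....-ooooooo
225 oooYYY.+++++++++++---++++..-ooooooo
226 oooYY-.+++....++++ooo-+++..-ooooooo
227 oooo--.++.....+++-ooo-+++..-ooooooo
228 oooo--+++.....+++-ooo-++++.--oooooo
229 ooooo-+-.....++++-ooo-.+++..Y-ooooo
230 oooooo---+++++++++---.++++.---ooooo
231 oooooo---+++++++++++++++++---oooooo
232 oooooooo-----+++++++++++++--ooooooo
233 ooooooooo--oooooo--....--+ooooooooo
234 ooooooooooooooooooo------oooooooooo
235 ooooooooooooooooooooo-ooooooooooooo
236 ooooooooooooooooooooooooooooooooooo
237 ooooooooooooooooooooooooooooooooooo
238 ooooooooooooooooooooooooooooooooooo
```

The board lies in the nest. Its lower screws are at their home pixels, and the upper ones stand about 6 mm high, so it is hung up on the rollers as expected. Next: press the black block with shut fingers.

```bash
cat >> h.py <<'E'
TIP=34.
def ptip(x,y,z,tilt,yaw=0):
    r0,o0=nestpose();Rt=r0*R.from_euler('y',tilt,degrees=True)*RX
    return r0.apply([x,y,z])+o0+Rt.apply([0,0,TIP]),Rt
def tst():
    p,r,s=pose();r0,o0=nestpose();print('t',round(s['t'],2),'tip nest',np.round(r0.inv().apply(p-r.apply([0,0,TIP])-o0),1),'Fn',np.round(r0.inv().apply(s['force']),1),'tilt',np.round((r0.inv()*r*RX.inv()).as_rotvec(degrees=True),1),'gap',round(s['finger_gap'],3),'j6',round(s['qpos'][5],3))
E
python3 -c "
from h import *
tst();togo(*ptip(22,2.2,70,3));togo(*ptip(22,2.2,40,3))"
```

```text
t 20.9 tip nest [-76.6 -29.2 245.6] Fn [ 0.9  0.3 -0. ] tilt [-0.1 11.9  0.1] gap 0.374 j6 0.532
t 20.9 tcp [ 407.6 -161.2  215.7] F [0.8 0.1 0.4] gap 34.8 togo cm [ 18.08   0.18 -10.07] deg [-1.3 -8.8 -0. ]
t 20.9 tcp [ 407.6 -161.2  215.7] F [0.8 0.1 0.4] gap 34.8 togo cm [ 19.56  -0.07 -12.67] deg [-1.3 -8.8 -0. ]
```

Call:
{"method": "play_rows", "body": {
  "targets": [
    [3.6,0.04,-2,-0.3,-1.8,0,0],
    [3.6,0.04,-2,-0.3,-1.8,0,0],
    [3.6,0.04,-2,-0.3,-1.8,0,0],
    [3.6,0.04,-2,-0.3,-1.8,0,0],
    [3.6,0.02,-2,-0.1,-1.6,0,0],
    [0,0,0,0,0,0,0],
    [0,0,0,0,0,0,0]
  ]
}}

```text
t: 21.6
eef_pos: [588.8, -157.4, 113.4]
orientation: [3.012, -0.243, 0.718]
force: [0.1, -1.1, -0.7]
finger_gap: 0.004
gripper_force: 0.0
```

```bash
python3 -c "
from h import *
tst();togo(*ptip(22,2.2,26,3))"
```

```text
t 21.6 tip nest [21.5  4.1 68.6] Fn [-0.2 -1.  -0.7] tilt [0.2 3.2 0.2] gap 0.004 j6 0.111
t 21.6 tcp [ 588.8 -157.4  113.4] F [ 0.1 -1.1 -0.7] gap 0.4 togo cm [ 2.13 -0.56 -3.66] deg [-0.1 -0.2 -0.2]
```

Call:
{"method": "play_rows", "body": {
  "targets": [
    [0.53,-0.14,-0.9,0,0,0,0],
    [0.53,-0.14,-0.9,0,0,0,0],
    [0.53,-0.14,-0.9,0,0,0,0],
    [0.53,-0.14,-0.9,0,0,0,0],
    [0,0,0,0,0,0,0]
  ]
}}

```text
t: 22.1
eef_pos: [609.1, -164.7, 77.1]
orientation: [3.011, -0.247, 0.718]
force: [0.4, -0.4, 0.1]
finger_gap: 0.004
gripper_force: 0.0
```

```bash
python3 -c "
from h import *
tst()"
```

```text
t 22.1 tip nest [21.7  0.3 26.6] Fn [ 0.4 -0.4 -0.1] tilt [0.1 3.2 0. ] gap 0.004 j6 0.04
```

Call:
{"method": "play_rows", "body": {
  "targets": [
    [-0.03,0.19,0,0.3,2,0,0],
    [0.1,-0.02,-0.17,0,0,0,0],
    [0.1,-0.02,-0.17,0,0,0,0],
    [0,0,0,0,0,0,0]
  ]
}}

```text
t: 22.5
eef_pos: [610.5, -163.1, 74.8]
orientation: [3.025, -0.248, 0.667]
force: [-1.3, -0.3, 0.5]
finger_gap: 0.006
gripper_force: 0.0
```

```bash
python3 -c "
from h import *
tst()"
```

```text
t 22.5 tip nest [22.6  2.1 23.9] Fn [-0.8 -0.5  1.1] tilt [0.1 5.1 0.1] gap 0.006 j6 0.106
```

Call:
{"method": "play_rows", "body": {
  "targets": [
    [0.1,-0.02,-0.17,0,0,0,0],
    [0,0,0,0,0,0,0]
  ]
}}

```text
t: 22.7
eef_pos: [611.7, -163.1, 73.2]
orientation: [3.025, -0.248, 0.668]
force: [0.2, 0.4, -0.3]
finger_gap: 0.005
gripper_force: 0.0
```

```bash
python3 -c "
from h import *
tst()"
```

```text
t 22.7 tip nest [22.9  2.3 22. ] Fn [-0.1  0.5 -0.3] tilt [0.1 5.1 0.1] gap 0.005 j6 0.103
```

Call:
{"method": "play_rows", "body": {
  "targets": [
    [0.06,-0.02,-0.17,0,0,0,0],
    [0,0,0,0,0,0,0]
  ]
}}

```text
t: 22.9
eef_pos: [612.4, -163.3, 71.5]
orientation: [3.025, -0.248, 0.668]
force: [-1.3, -0.5, 1.0]
finger_gap: 0.009
gripper_force: 0.0
```

Call:
{"method": "play_rows", "body": {
  "targets": [
    [0.08,-0.02,-0.13,0,0,0,0],
    [0,0,0,0,0,0,0]
  ]
}}

```text
t: 23.1
eef_pos: [613.2, -163.5, 70.5]
orientation: [3.025, -0.248, 0.668]
force: [-1.1, -0.7, 2.2]
finger_gap: 0.003
gripper_force: 1.0
```

Call:
{"method": "play_rows", "body": {
  "targets": [
    [0.06,-0.02,-0.13,0,0,0,0],
    [0,0,0,0,0,0,0]
  ]
}}

```text
t: 23.3
eef_pos: [613.7, -163.6, 69.5]
orientation: [3.025, -0.247, 0.668]
force: [-3.7, 0.4, 4.9]
finger_gap: 0.006
gripper_force: 2.4
```

```bash
python3 -c "
from h import *
tst()"
```

```text
t 23.3 tip nest [22.8  2.1 17.7] Fn [-0.8 -0.2  6.1] tilt [0.1 5.1 0.1] gap 0.006 j6 0.096
```

Call:
{"method": "play_rows", "body": {
  "targets": [
    [0.06,-0.01,-0.1,0,0,0,0],
    [0,0,0,0,0,0,0]
  ]
}}

```text
t: 23.5
eef_pos: [614.7, -163.8, 68.2]
orientation: [3.025, -0.247, 0.669]
force: [-0.5, -0.4, 1.4]
finger_gap: 0.005
gripper_force: 0.9
```

Call:
{"method": "play_rows", "body": {
  "targets": [
    [0.06,-0.01,-0.1,0,0,0,0],
    [0,0,0,0,0,0,0]
  ]
}}

```text
t: 23.7
eef_pos: [615.5, -163.9, 67.1]
orientation: [3.025, -0.248, 0.669]
force: [-0.3, 0.3, 1.4]
finger_gap: 0.007
gripper_force: 0.2
```

```bash
python3 -c "
from h import *
tst()"
```

```text
t 23.7 tip nest [23.1  2.1 14.7] Fn [0.4 0.2 1.4] tilt [0.1 5.1 0.1] gap 0.007 j6 0.092
```

Call:
{"method": "play_rows", "body": {
  "targets": [
    [0.06,-0.01,-0.1,0,0,0,0],
    [0,0,0,0,0,0,0]
  ]
}}

```text
t: 23.9
eef_pos: [616.0, -164.0, 66.4]
orientation: [3.025, -0.247, 0.669]
force: [-1.7, 0.8, 3.1]
finger_gap: 0.004
gripper_force: 1.9
```

```bash
python3 -c "
from h import *
tst()"
```

```text
t 23.9 tip nest [23.2  2.1 13.9] Fn [-0.   0.5  3.6] tilt [0.1 5.1 0.1] gap 0.004 j6 0.091
```

Call:
{"method": "play_rows", "body": {
  "targets": [
    [0.06,-0.01,-0.1,0,0,0,0],
    [0,0,0,0,0,0,0]
  ]
}}

```text
t: 24.1
eef_pos: [616.1, -164.0, 66.1]
orientation: [3.024, -0.247, 0.669]
force: [-6.0, 1.2, 10.9]
finger_gap: 0.005
gripper_force: 6.0
```

Call:
{"method": "play_rows", "body": {
  "targets": [
    [0.06,-0.01,-0.1,0,0,0,0],
    [0,0,0,0,0,0,0]
  ]
}}

```text
t: 24.3
eef_pos: [616.2, -164.1, 66.0]
orientation: [3.024, -0.247, 0.669]
force: [-9.8, 2.5, 17.1]
finger_gap: 0.005
gripper_force: 10.1
```

Call:
{"method": "play_rows", "body": {
  "targets": [
    [0.06,-0.01,-0.1,0,0,0,0],
    [0,0,0,0,0,0,0]
  ]
}}

```text
t: 24.5
eef_pos: [616.4, -164.1, 65.8]
orientation: [3.023, -0.247, 0.669]
force: [-15.5, 4.2, 24.3]
finger_gap: 0.007
gripper_force: 14.3
```

```bash
python3 -c "
from h import *
tst()"
```

```text
t 24.5 tip nest [23.3  2.1 13.2] Fn [-1.7  1.6 29. ] tilt [0.  5.  0.1] gap 0.007 j6 0.088
```

Call:
{"method": "play_rows", "body": {
  "targets": [
    [-0.3,0.05,0.6,0,0,0,0],
    [-1,0.1,2,0,0,0,0],
    [-2,0.2,3.5,0,0,0,0],
    [-3,0.2,4,0,1,0,0],
    [-4,0,3,0,2,0,0],
    [-4,0,3,0,2,0,0],
    [-4,0,2,0,2,0,0],
    [-1,0,0,0,0,0,0]
  ]
}}

```text
t: 25.3
eef_pos: [423.6, -159.9, 246.8]
orientation: [3.046, -0.246, 0.485]
force: [-0.4, 0.2, -0.2]
finger_gap: 0.005
gripper_force: 0.0
```

```bash
python3 - <<'E'
from h import *
from cell import capture
S=capture('side');T=capture('top');cv2.imwrite('pics/s9.png',S);cv2.imwrite('pics/t9.png',T)
print(pose()[0])
for n,I,x,y,w,h in (('side',S,320,188,34,16),('top',T,328,202,30,12)):
    im=I.astype(int)
    c=im[y:y+h,x:x+w];g=c[...,1]-c[...,2];b=c[...,2]-c[...,0];m=c.min(2);print('x0',x)
    for j in range(h): print(y+j,''.join('#' if g[j,i]>30 else '+' if g[j,i]>14 else 'Y' if b[j,i]>30 else 'o' if m[j,i]>150 else '-' if m[j,i]>100 else '.' for i in range(w)))
# compare board upper-area shift by optical correlation
for n,(x,y,w,h) in (('side',(326,192,20,12)),('top',(333,205,20,10))):
    a=cv2.imread(f'pics/{n[0]}8.png',0).astype(np.float32);b=cv2.imread(f'pics/{n[0]}9.png',0).astype(np.float32)
    print(n,cv2.phaseCorrelate(a[y:y+h,x:x+w],b[y:y+h,x:x+w]))
r0,o0=nestpose()
print(np.round(proj('side',r0.apply([(30.75,0,z) for z in (11.5,15,17.5)])+o0),1).tolist(),np.round(proj('top',r0.apply([(30.75,0,z) for z in (11.5,15,17.5)])+o0),1).tolist())
E
```

```text
[ 423.2249358  -159.75946536  244.63196714]
x0 320
188 ooo--...........-oooo-oooooooooooo
189 oo-..........-oooo--oooooooooooooo
190 ooo....-----ooo-oo--YYYooooooooooo
191 ooo-...-oooo--ooo-YYYYYooooooooooo
192 ooo---ooooo-oooooooYYYY.++oooooooo
193 ooooooooooo-oooooo-YYY.-o--ooooooo
194 ooooooo--YYYY-oooo+++#+-o-.-oooooo
195 ooooooooYYYYY.oooo+####+.++--ooooo
196 ooooooooYYYYY+-ooo-+#+++++#YYooooo
197 oooooooo-YY.++.oo-.#+oooo-+.oooooo
198 oooooo++++###+.....+oooooo++oooooo
199 oooooo+-o-+##+.....+oooooo++.ooooo
200 oooooo-+--##+......++ooooo-..-oooo
201 oooYYo-####+.......++oooooo...oooo
202 oooYYo-+###+......+#+oooo-....-ooo
203 oooY--YY###+......#+YY--++#+...ooo
x0 328
202 oooooooooooooooooooooooo-ooooo
203 oooooooooYYYYYoooooooooooooooo
204 oooYoo---YYYYY-ooooo-YYooooooo
205 ooYYY--+.YYYY.-oooo-YYYYoooooo
206 ooooo--+++....-ooo--YYYY-ooooo
207 ooooo-+++++++.-ooo-.YYYY--oooo
208 oooo--+++++++.-oo-+++...---ooo
209 ooooo+++++.....---+++++----ooo
210 ooooo++++..........---+.--oooo
211 oooo-++++.........-ooo-+++-ooo
212 oooo+++++........-ooooo-++-ooo
213 oooo++++......+++-ooooo+++oooo
side ((-0.5551610920152843, 0.16618260226274817), 1.1169492820898692)
top ((0.6334900504795389, -0.20082617872541775), 1.0265831923484803)
[[335.1, 196.1], [335.5, 195.7], [335.7, 195.4]] [[344.1, 207.1], [344.1, 207.5], [344.1, 207.8]]
```

The upper screws now read (328,199.4) and (344,193.5), at their home pixels. The press also gave its two-stage snap and then a hard stop, so the board is home. Now the clamp, with the tool vertical and going over and behind the bar.

```bash
cat >> h.py <<'E'
def hz(h,z,tilt=30):  # tip centre at (h,z) about hinge in the clamp's swing plane
    r0,o0=nestpose();H=r0.apply([62,0,25])+o0;c,s=np.cos(-.1648),np.sin(-.1648)
    Rt=r0*R.from_euler('y',tilt,degrees=True)*RX
    return H+[h*c,h*s,z]+Rt.apply([0,0,TIP]),Rt
def bar(edeg):
    e=np.radians(edeg);return np.array([-109*np.cos(e)+11*np.sin(e),109*np.sin(e)+11*np.cos(e)])
E
python3 -c "
from h import *
print(tri((312,174),(353,158)))
togo(*hz(12,185));print(hz(12,185)[0],hz(12,100)[0])
for e in (78,70,60,50,40,30,20,10,0,-10,-20,-30): print(e,np.round(bar(e),1))
print(nestpose()[0].apply([62,0,25])+nestpose()[1])"
```

```text
(array([ 751.09674122, -193.23260966,   37.78674177]), np.float64(1.106794807457368))
t 25.4 tcp [ 423.2 -159.8  244.6] F [0.3 0.7 0.1] gap 0.6 togo cm [21.77 -1.06  3.26] deg [ 4.1 17.6 -0.2]
[ 640.96375516 -170.34842479  277.24265489] [ 640.96375516 -170.34842479  192.24265489]
78 [-11.9 108.9]
70 [-26.9 106.2]
60 [-45.   99.9]
50 [-61.6  90.6]
40 [-76.4  78.5]
30 [-88.9  64. ]
20 [-98.7  47.6]
10 [-105.4   29.8]
0 [-109.   11.]
-10 [-109.3   -8.1]
-20 [-106.2  -26.9]
-30 [-99.9 -45. ]
[ 629.12634093 -168.37976426  126.24265489]
```

Call:
{"method": "play_rows", "body": {
  "targets": [
    [0,0,1.5,1.3,5.9,0,0],
    [0,0,1.5,1.3,5.9,0,0],
    [1,0,1,1.3,5.9,0,0],
    [4,-0.2,0,0,0,0,0],
    [4.2,-0.2,0,0,0,0,0],
    [4.2,-0.2,0,0,0,0,0],
    [4.2,-0.2,0,0,0,0,0],
    [4.2,-0.2,0,0,0,0,0],
    [0,0,0,0,0,0,0],
    [0,0,0,0,0,0,0]
  ]
}}

```text
t: 26.4
eef_pos: [643.1, -168.0, 281.3]
orientation: [-3.131, 0.248, 0.009]
force: [-0.2, 0.6, -0.1]
finger_gap: 0.007
gripper_force: 0.0
```

```bash
python3 -c "
from h import *
togo(*hz(12,100))"
```

```text
t 26.4 tcp [ 643.1 -168.   281.3] F [-0.2  0.6 -0.1] gap 0.7 togo cm [-0.22 -0.24 -8.9 ] deg [-0.1 -0.3 -0.4]
```

Call:
{"method": "play_rows", "body": {
  "targets": [
    [-0.1,-0.1,-2.9,0,0,0,0],
    [-0.1,-0.1,-2.9,0,0,0,0],
    [0,0,-2.8,0,0,0,0],
    [0,0,0,0,0,0,0],
    [-0.9,0.15,0,0,0,0,0],
    [-0.9,0.15,0,0,0,0,0],
    [-0.8,0.13,-0.1,0,0,0,0],
    [-0.8,0.13,-0.1,0,0,0,0],
    [0,0,0,0,0,0,0]
  ]
}}

```text
t: 27.3
eef_pos: [605.5, -165.2, 197.2]
orientation: [3.13, -0.249, -0.002]
force: [0.6, -0.1, -0.9]
finger_gap: 0.009
gripper_force: 0.0
```

```bash
cat >> h.py <<'E'
def hst():
    p,r,s=pose();r0,o0=nestpose();H=r0.apply([62,0,25])+o0;d=p-r.apply([0,0,TIP])-H;c,sn=np.cos(-.1648),np.sin(-.1648)
    f=s['force'];print('t',round(s['t'],2),'h',round(d[0]*c+d[1]*sn,1),'y',round(-d[0]*sn+d[1]*c,1),'z',round(d[2],1),'Fh,Fz',round(f[0]*c+f[1]*sn,1),round(f[2],1),'tilt',np.round((r0.inv()*r*RX.inv()).as_rotvec(degrees=True),1))
E
python3 -c "
from h import *
hst()"
```

```text
t 27.3 h -23.8 y -0.7 z 104.9 Fh,Fz 0.6 -0.9 tilt [ 0.  30.1  0.4]
```

Call:
{"method": "play_rows", "body": {
  "targets": [
    [-0.8,0.13,-0.2,0,0,0,0],
    [-0.8,0.13,-0.4,0,0,0,0]
  ]
}}

```text
t: 27.5
eef_pos: [590.8, -162.7, 190.7]
orientation: [3.131, -0.25, -0.0]
force: [1.1, 0.2, 1.1]
finger_gap: 0.003
gripper_force: 0.5
```

```bash
python3 -c "
from h import *
hst()
from cell import capture
S=capture('side');cv2.imwrite('pics/s10.png',S)
d=np.abs(S.astype(int)-cv2.imread('pics/s9.png').astype(int)).max(2)>40
# original bar region in side view: is the dark bar gone?
for x,y in ((318,157),(330,150),(345,146),(355,143)): print((x,y),cv2.imread('pics/s9.png')[y-1:y+2,x-1:x+2].mean((0,1)).round(),S[y-1:y+2,x-1:x+2].mean((0,1)).round())
"
```

```text
t 27.5 h -38.8 y -0.7 z 98.4 Fh,Fz 1.1 1.1 tilt [ 0.  30.   0.3]
(318, 157) [84. 85. 89.] [81. 92. 76.]
(330, 150) [108. 111. 112.] [72. 85. 65.]
(345, 146) [142. 145. 146.] [155. 167. 170.]
(355, 143) [90. 92. 93.] [69. 82. 58.]
```

Call:
{"method": "play_rows", "body": {
  "targets": [
    [-0.75,0.12,-0.5,0,0,0,0],
    [-0.75,0.12,-0.5,0,0,0,0],
    [-0.75,0.12,-0.65,0,0,0,0],
    [-0.75,0.12,-0.65,0,0,0,0],
    [-0.6,0.1,-0.7,0,0,0,0],
    [-0.6,0.1,-0.7,0,0,0,0],
    [-0.6,0.1,-0.85,0,0,0,0],
    [-0.6,0.1,-0.85,0,0,0,0]
  ]
}}

```text
t: 28.35
eef_pos: [536.2, -153.8, 135.4]
orientation: [3.131, -0.249, -0.002]
force: [0.6, 0.0, -0.0]
finger_gap: 0.006
gripper_force: 0.3
```

```bash
python3 -c "
from h import *
hst()"
```

```text
t 28.35 h -94.0 y -0.8 z 43.2 Fh,Fz 0.6 -0.0 tilt [ 0.1 30.1  0.3]
```

Call:
{"method": "play_rows", "body": {
  "targets": [
    [-0.4,0.07,-0.75,0,0,0,0],
    [-0.45,0.07,-0.8,0,0,0,0],
    [-0.1,0.02,-0.9,-0.5,-3,0,0],
    [0,0,-0.9,-0.5,-3,0,0],
    [0.18,-0.03,-0.9,-0.5,-3,0,0],
    [0.18,-0.03,-0.9,-0.5,-3,0,0],
    [0.15,-0.02,-0.8,0,0,0,0]
  ]
}}

```text
t: 29.05
eef_pos: [529.3, -152.7, 75.5]
orientation: [3.096, -0.246, 0.321]
force: [-1.2, -0.3, 0.2]
finger_gap: 0.007
gripper_force: 0.3
```

```bash
python3 -c "
from h import *
hst();tst()"
```

```text
t 29.05 h -108.0 y -0.9 z -17.5 Fh,Fz -1.2 0.2 tilt [-0.  18.1  0.4]
t 29.05 tip nest [-40.3  -0.9  63.9] Fn [-0.9 -0.5  0.7] tilt [-0.  18.1  0.4] gap 0.007 j6 0.439
```

Call:
{"method": "play_rows", "body": {
  "targets": [
    [0,0.01,-0.73,0,0,0,0],
    [0.05,-0.01,-0.73,0,0,0,0],
    [0.1,-0.01,-0.73,0,0,0,0]
  ]
}}

```text
t: 29.35
eef_pos: [535.4, -153.4, 54.9]
orientation: [3.095, -0.247, 0.331]
force: [-2.9, -0.1, 12.9]
finger_gap: 0.005
gripper_force: 7.0
```

```bash
python3 -c "
from h import *
tst()"
```

```text
t 29.35 tip nest [-45.5  -0.6  43. ] Fn [ 3.9 -0.6 12.6] tilt [ 0.  17.8  0.3] gap 0.005 j6 0.384
```

Call:
{"method": "play_rows", "body": {
  "targets": [
    [0.1,-0.02,-0.17,0,0,0,0],
    [0.1,-0.02,-0.17,0,0,0,0],
    [0,0,0,0,0,0,0]
  ]
}}

```text
t: 29.65
eef_pos: [536.4, -153.5, 51.2]
orientation: [3.096, -0.247, 0.328]
force: [-0.4, -0.2, -0.3]
finger_gap: 0.008
gripper_force: 0.0
```

```bash
python3 -c "
from h import *
tst()"
```

```text
t 29.65 tip nest [-46.4  -0.5  39.3] Fn [-0.4 -0.3 -0.1] tilt [ 0.  17.9  0.3] gap 0.008 j6 0.379
```

Call:
{"method": "play_rows", "body": {
  "targets": [
    [0.1,-0.02,-0.13,0,0,0,0],
    [0,0,0,0,0,0,0]
  ]
}}

```text
t: 29.85
eef_pos: [536.8, -153.7, 49.6]
orientation: [3.096, -0.247, 0.326]
force: [-0.1, -0.1, -0.4]
finger_gap: 0.011
gripper_force: 0.0
```

Call:
{"method": "play_rows", "body": {
  "targets": [
    [0.07,-0.02,-0.13,0,0,0,0],
    [0,0,0,0,0,0,0]
  ]
}}

```text
t: 30.05
eef_pos: [537.2, -153.8, 48.7]
orientation: [3.096, -0.247, 0.326]
force: [-1.8, 0.5, 2.7]
finger_gap: 0.012
gripper_force: 1.4
```

```bash
python3 -c "
from h import *
tst()"
```

```text
t 30.05 tip nest [-46.9  -0.7  36.8] Fn [-0.3  0.2  3.3] tilt [ 0.  18.   0.3] gap 0.012 j6 0.376
```

Call:
{"method": "play_rows", "body": {
  "targets": [
    [0.06,-0.01,-0.1,0,0,0,0],
    [0,0,0,0,0,0,0]
  ]
}}

```text
t: 30.25
eef_pos: [537.3, -153.9, 48.3]
orientation: [3.095, -0.246, 0.326]
force: [-4.9, 1.3, 7.8]
finger_gap: 0.005
gripper_force: 4.6
```

Call:
{"method": "play_rows", "body": {
  "targets": [
    [0.06,-0.01,-0.1,0,0,0,0],
    [0,0,0,0,0,0,0]
  ]
}}

```text
t: 30.45
eef_pos: [537.4, -153.9, 48.0]
orientation: [3.095, -0.246, 0.325]
force: [-7.5, 2.0, 15.3]
finger_gap: 0.005
gripper_force: 8.2
```

```bash
python3 -c "
from h import *
tst()"
```

```text
t 30.45 tip nest [-47.   -0.7  36. ] Fn [ 0.9  0.7 17.2] tilt [-0.1 18.   0.4] gap 0.005 j6 0.376
```

Stiff at the closed height (36 mm), after the earlier snap. Now I'll retreat and check the bar with the cameras.

Call:
{"method": "play_rows", "body": {
  "targets": [
    [-0.3,0.05,0.6,0,0,0,0],
    [-0.8,0.1,2,0,0,0,0],
    [-1.5,0.5,3.5,0,0,0,0],
    [-2,2,4,0,0,0,0],
    [-2,3,3,0,0,0,0],
    [-2,4,2,0,0,0,0],
    [-2,4,0,0,0,0,0],
    [0,4,0,0,0,0,0],
    [0,4,0,0,0,0,0],
    [0,0,0,0,0,0,0],
    [0,0,0,0,0,0,0]
  ]
}}

```text
t: 31.55
eef_pos: [432.4, 63.1, 197.7]
orientation: [3.096, -0.242, 0.327]
force: [0.6, -0.2, -1.0]
finger_gap: 0.006
gripper_force: 0.0
```

```bash
python3 - <<'E'
from h import *
from cell import capture
I={n:capture(n) for n in('side','top')};print(pose()[0])
r0,o0=nestpose();B={'side':[.586,.25],'top':[-.387,-.538]}
for n,im in I.items():
    cv2.imwrite(f'pics/{n}_end.png',im)
    q=proj(n,r0.apply([(-47,45,36),(-47,-45,36),(-47,0,36),(-62,0,30),(-70,0,42)])+o0)+B[n];print(n,'barL barR barmid rod hooktop',np.round(q,1).tolist())
    x,y=(q.min(0)-5).astype(int);w,h=(q.max(0)-q.min(0)+11).astype(int)
    g=cv2.cvtColor(im,cv2.COLOR_BGR2GRAY)[y:y+h,x:x+w];print('x0',x)
    for j in range(h): print(y+j,''.join('@#+-. '[min(5,v//40)] for v in g[j]))
E
```

```text
[432.43085474  60.94489764 197.43580521]
side barL barR barmid rod hooktop [[332.8, 232.7], [369.2, 219.2], [351.2, 225.9], [353.0, 232.7], [355.9, 235.1]]
x0 327
214 #######################+-...---.      .....+###
215 +######################+-..-+++-.      ....+###
216 .#######################+-.-++++.       ....+##
217 .+###################++##-..-++-.     .-+-..+##
218 .-##################++++#+. ...    .-++###--+##
219 ..+#################++-+++-...  ..-+######+.-+#
220 ..-#################++++##+....-++#########-.+#
221 ...+#################++####+--+############-.-+
222 ...-######################################+...+
223 ....+###################################+......
224 ....-################+###############+-..  ....
225  ....+#############++++###########++.... . ....
226   ..-+#############+-++#########+-.............
227 .-+++##############++-++######+-............ ..
228 ++##################+++#######-............. ..
229 ##############################-.............. .
230 #############################+-................
231 #############################-.................
2
[... 1054 characters left out ...]
###++-.. ..
242 ......  ......---+++######################+-. ..
243 .....    ........-----+++++###############+-. ..
244 .....   .........----------++++++++#######+.. ..
245 --...   ........---------------------+++++-.  ..
246 ++-..   .......-+++-.....-----.........---..  ..
247 ---..   .......-+#+.    ...----............   ..
248 --....  .......-+#-       .-++-...........   ...
249 ----...........+++-        -++-........... .....
250 -----------...-+#+-        -++-................-
251 ---------------+++-.       -++-................-
252 --------------++++-....   .-++............----.-
253 ---+------+++++++----.....-+++-...........-++---
254 +++++--++++++++++-------.--+++-----.......-+----
```

In the top view the bar lies from (320,237) to (357,243), exactly where a closed clamp should put it. The arm is clear of everything, so I'm handing in.

```bash
python3 -c "
from cell import job_done
print(job_done())"
```

```text
the job is handed in; nothing more can be done
None
```

The green board was pressed fully home and the clamp plate swung down and pressed until it snapped shut; I handed the job in at about 31.6 s. The final pictures show the bar in its closed place; that the catch is back over the rod I infer from the snap and the hard stop, because I did not see the hook itself.

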